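# Restock the pod drawer under the espresso machine

### The job

The drawer under the espresso machine will not shut because somebody stood the coffee tamper in its middle bay. First take the tamper out and stand it upright, wholly on the black rubber mat; then lay the cardboard pod carton flat in the middle bay of the drawer and push the drawer fully home. Do not bump the machine, whose head overhangs the drawer, and leave the mug, milk jug, tea tin and sugar jar where they are.

Things in the scene. Friction and masses are not known exactly. Their poses are not given: they have to be found in the camera images.
- stand: White drawer stand, 260 deep (its x) x 280 wide (its y) x 95 mm high, fixed. Origin: centre of its underside, on the counter. Its -x axis is the side the drawer opens to; the front face is at x = -130 mm. Its top board (underside 83 mm above the counter) is what a tall thing in the drawer runs into.
- machine: Cream espresso machine fixed on the stand, axes as the stand's, origin on the stand's top at its middle. The drip tray ends 10 mm behind the stand's front face; the head (240 wide, 235 to 360 mm above the counter) overhangs that face by 50 mm, so the drawer's inner part is reached with the tool leaning outwards, fingers pointing down and in under the head.
- drawer (a joint): How far the drawer is open, m: 0 shut, 0.19 fully open; it starts about 0.16 open and slides with a few newtons of friction.
- drawer_handle (a point): Middle of the drawer's bar handle: a 10 mm round steel bar, 160 mm long, along the stand's y, 40 mm above the counter, its axis 35 mm in front of the drawer's front panel. The panel is 12 mm thick, 262 mm wide, top edge 64 mm above the counter.
- drawer_bay (a point): Point on the floor of the drawer's middle bay, 18 mm above the counter, moving with the drawer, axes as the stand's; 75 mm behind the inside of the front panel, midway across. The bay is 140 wide between grey partitions (6 mm thick, tops 50 mm above the counter) and 216 mm deep, running back under the stand. Side bays hold fixed pods. The carton goes with its length along the drawer's travel.
- tamper: Coffee tamper standing in the middle bay near the stand's face: steel foot 58 mm diameter and 20 high, thin neck, upright round wooden handle 32 mm diameter from 50 to 88 mm, 95 mm tall in all. Origin: centre of the underside; z is its axis.
- pack: Brown cardboard pod carton with a paper band, lying flat: 100 long (x) x 56 wide (y) x 48 mm high, origin at the centre of its underside.
- mat: Black rubber tamping mat, 130 x 130 x 10 mm thick, fixed on the counter. Origin: centre of its underside.
- mug: White mug, 76 mm diameter, 85 high, handle at its +y; origin at the centre of its foot. Leave alone.
- jug: Steel milk jug, 80 mm diameter, 95 high, handle at its +y reaching 74 mm from its axis; origin at the centre of its foot. Leave alone.
- tea_tin: Brass tea tin, 68 mm diameter, 120 high; origin at the centre of its foot. Leave alone.
- sugar_jar: White jar with a wooden lid, 84 mm diameter, 87 high; origin at the centre of its foot. Leave alone.
There are look-alikes about, which are no part of the job. There is more than one size of the mat; the job needs the smaller.

How it is judged (in metres and radians):
On the way, in this order (a step that is already met when the one before it is completed fails the run):
1. the tamper stands released on the rubber mat (x of tamper in the frame of mat between -0.038 and 0.038 m and y of tamper in the frame of mat between -0.038 and 0.038 m and z of tamper in the frame of mat between 0.005 and 0.015 m and angle between tamper's own z axis and vertical below 0.12 rad and linear speed of tamper below 0.02 m/s and contact force between the fingers and tamper below 0.1 N), for 0.2 s.
2. the carton lies released and flat in the drawer's middle bay (x of pack in the frame of drawer_bay between -0.04 and 0.11 m and y of pack in the frame of drawer_bay between -0.048 and 0.048 m and z of pack in the frame of drawer_bay between -0.006 and 0.008 m and angle between pack's own z axis and vertical below 0.1 rad and linear speed of pack below 0.02 m/s and contact force between the fingers and pack below 0.1 N), for 0.2 s.
At the end, for the whole second after the job is handed in: The drawer is shut to within 6 mm, with the carton lying flat (within 6 degrees) on the floor of its middle bay; the tamper stands upright (within 7 degrees) on the mat, its centre within 38 mm of the mat's centre along each of the mat's sides; both are released and at rest (all of step 1 and all of step 2 and value of joint drawer below 0.006 m); the robot touches nothing.
It fails at once if the machine is bumped with more than 15 N (contact force between any of the arm, the fingers, tamper, pack and machine above 15 N).
It fails at once if the mug, jug, tin or sugar jar is shifted by more than 30 mm or knocked over (distance of any of mug, jug, tea_tin, sugar_jar from where it was at the start of the episode above 0.03 m or angle between any of mug, jug, tea_tin, sugar_jar's own z axis and vertical above 0.5 rad).
It also fails if it takes over 67 s, if anything falls off the work surface, if the arm or the gripper's body presses on something with over 40 N, if the wrist force passes 120 N, or if a joint passes its speed limit or range.

### The arm

A 6-joint arm with a two-finger parallel gripper is mounted at the origin on the work surface. World frame = base frame: x ahead of the robot, y to its left, z up, the work surface at z = 0. Lengths are in m, angles in degrees, forces in N, time in s.
With the tool pointing down it reaches from about 0.25 to 0.725 m from the base axis. Payload 9.7 kg.
Tool frame: the origin (TCP) lies between the finger pads; the fingertips stand bot.tcp_to_tips ahead of it and the grasp point (between the pads) lies 2 mm behind it (bot.tcp_to_tips is the distance from the TCP to the fingertips, in m); z points along the fingers, y is the line along which they close (so a half turn about z gives the same grasp; the last joint's range is limited). The gripper opens to 85 mm and grips with 20 to 120 N. Pads are 22 mm wide; open, the fingers measure 114 mm over their backs; the gripper's body (76 mm by 85 mm) begins 54 mm behind the grasp point. The pads swing forward as they close: fully open they stand 13 mm farther back than shut.
Start: joints at [66.062, 4.979, 10.078, 95.1, 0, 90], TCP at [0.223, 0.503, 0.248] pointing down, gripper open.
Joint ranges: [-179.16, 179.16], [-48.56, 103.87], [-65.8, 70.77], [-126.05, 130.52], [-82.76, 87.17], [-180, 180]. Speed limits (degrees/s): [127.2, 127.2, 147.25, 180, 180, 180].

### API

Orientations are given as [roll, pitch, yaw] about the fixed x, y, z axes, in that order (R = Rz(yaw) Ry(pitch) Rx(roll)).
In Python, from workcell import sensors, camera, camera_params, bot gives the robot as it stands.
- The arm moves only by the tool apply_moves, never from a script. Its argument "motion" is a list of rows, each an object with "jaw": the opening, from -1 (shut) to 1 (fully open); "xyz": the shift along the tool's x, y, z in mm, a list of three; "twist": the turn about the tool's z in rad. A call has 1 to 5 rows; each row is the pose to reach, as a shift and turn from the pose commanded when the call began, along the tool's axes at that moment; what a row does not reach only later rows make up. A row lasts 1/8 s, in which the tool goes at most 62.5 mm and 10.7 degrees, less where a joint would pass 70% of its speed; a pose out of reach is approached as far as the arm can. A call with a gripper value outside its range is refused whole. The fingers move at their own pace and stop on an object; "grip_force" is the grip in N (left out, the last holds). Time passes only in rows, so rows that repeat a pose let the fingers close. It gives the time, the measured TCP pose, the force, the opening and the grip force at its end, in the units of the state.
- sensors.get_obs(): the state, without advancing time (a new reading comes with each control period).
- camera(name): name is "scene" or "top"; returns (picture, depth): 480x640x3 uint8, red, green, blue; 480x640 float32, m along the optical axis (not along the pixel's ray), 0 where there is no reading.
- camera_params(name): a dict with "mtx" (3x3 intrinsics, pixels), "k1" (the pictures are not rectified: a ray, as slopes to the right and down, at radius r is drawn at 1 + k1 r^2 times it, then the intrinsics apply), "rvec" (rotation vector, rad) and "tvec" (3), from world to camera coordinates, as OpenCV has them. Camera axes: x right, y down, z forward; pixel columns grow to the right and rows downward; lengths in m; the calibration is good to about 2 mm. A picture is of the moment at which its call begins. camera_params takes no time and is no camera call.
- bot.job_done(): hands the job in; it is judged then, once.
The state is a dict: "time": time; "q": joint angles; "qd": joint speeds; "joint_efforts": joint torques, N m; "ee_pos": TCP position; "tcp_rot": TCP orientation; "wrist_force": force on the tool from outside, world axes, zero at the start; "torque": the same for the moment, N m; "opening": finger opening in m; "grasp_force": force on a finger pad.
Only numpy, scipy, OpenCV 4.12 (cv2) and the standard library are available. Lean on these libraries where they do the work, as an engineer would, in place of code of your own. Each camera call takes 0.05 s, during which the arm holds its last target. There are 200 camera calls.

## Working session

There is one attempt and no reset: what is moved stays moved. The work goes in short steps, Python scripts to look and compute and a tool call to move; the robot and the scene stay as the last step left them, time stands still between calls to the robot, and variables do not carry over. Pictures are saved under pics/ and viewed, at most 10 in all, crops included, and the job is handed in when it is done.

Besides the shell and the picture viewer there is one more tool, called after ">>>" as name([rows], argument=value, ...), one row to a line, values as JSON. apply_moves: Moves the arm, as the interface text tells. Its arguments: {"type":"object","properties":{"motion":{"type":"array","items":{"type":"object","properties":{"jaw":{"type":"number"},"xyz":{"type":"array","items":{"type":"number"}},"twist":{"type":"number"}}}},"grip_force":{"type":"number"}},"required":["motion"]}

```bash
ls; mkdir -p pics; cat > h.py <<'E'
import numpy as np,cv2
from workcell import sensors,camera,camera_params,bot
def save(n,img,crop=None,s=1):
    if crop: a,b,c,d=crop; img=img[b:d,a:c]
    if s!=1: img=cv2.resize(img,None,fx=s,fy=s,interpolation=cv2.INTER_CUBIC)
    cv2.imwrite('pics/'+n+'.png',img[:,:,::-1])
class Cam:
    def __init__(s,n):
        p=camera_params(n); s.K=np.array(p['mtx'],float); s.k=float(p['k1'])
        s.R=cv2.Rodrigues(np.array(p['rvec'],float))[0]; s.t=np.array(p['tvec'],float).ravel()
        s.c=-s.R.T@s.t
    def slopes(s,uv):
        uv=np.atleast_2d(np.array(uv,float))[:,None]
        return cv2.undistortPoints(uv,s.K,np.array([s.k,0,0,0.]))[:,0]
    def plane(s,uv,z):
        d=np.c_[s.slopes(uv),np.ones(len(np.atleast_2d(uv)))]@s.R
        return s.c+d*((z-s.c[2])/d[:,2])[:,None]
    def dep(s,uv,d):
        d=np.atleast_1d(d); x=np.c_[s.slopes(uv),np.ones(len(d))]*d[:,None]
        return (x-s.t)@s.R
    def pix(s,P):
        return cv2.projectPoints(np.atleast_2d(np.array(P,float)),cv2.Rodrigues(s.R)[0],s.t,s.K,np.array([s.k,0,0,0.]))[0][:,0]
E
python3 - <<'E'
from h import *
for n in('scene','top'):
    i,d=camera(n); save(n+'0',i); np.savez(n+'0.npz',i=i,d=d); c=Cam(n); print(n,c.c.round(3),c.R[2].round(3),c.k)
print(bot.tcp_to_tips,sensors.get_obs())
E
```

```text
pics
scene [ 0.467 -0.355  1.448] [ 0.048  0.326 -0.944] 0.011422719964881397
top [0.425 0.111 1.448] [ 0.093  0.009 -0.996] -0.0955090085112149
0.017 {'time': 0.1, 'q': array([ 6.60618128e+01,  5.00729862e+00,  1.00402181e+01,  9.50992629e+01,
       -1.90607303e-03,  8.99985107e+01]), 'qd': array([ 0.04450307, -0.12089644,  0.16017376, -0.03784132, -0.03853686,
       -0.04625968]), 'joint_efforts': array([-6.08984938e-04, -5.21560764e+01,  4.65654516e+01,  1.59789459e-02,
       -9.39059305e-05,  1.28284796e-05]), 'ee_pos': array([0.22309921, 0.50252547, 0.24767115]), 'tcp_rot': array([-1.79933657e+02,  1.90434730e-03,  1.56063304e+02]), 'wrist_force': array([-0.24372042,  0.48136931,  0.15110274]), 'torque': array([ 0.02908886, -0.00876984,  0.06141961]), 'grasp_force': 0.0, 'opening': 0.08536018916975291}
```

View pics/scene0.png

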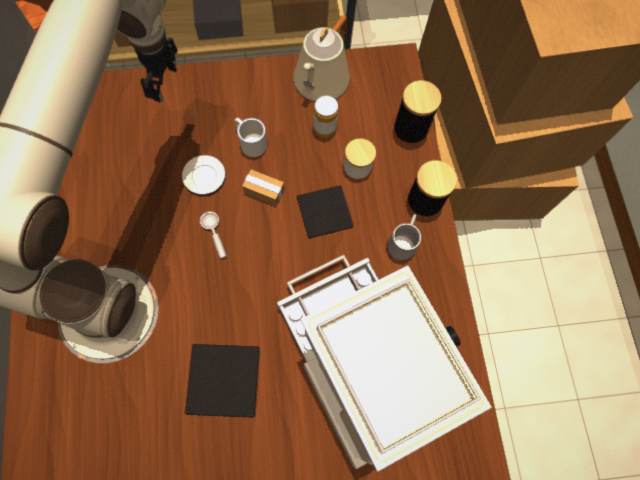

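View pics/top0.png

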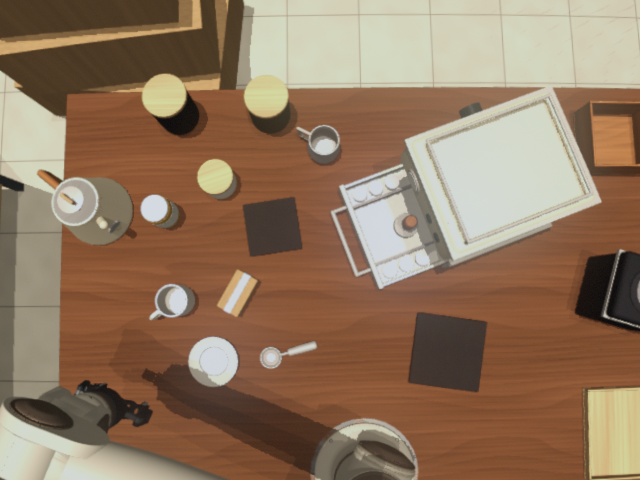

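The scene picture shows the small mat at (325,211), the carton at (263,186) and the drawer handle at (318,273). In the top picture:
- **Tamper:** (410,223) in the drawer. Its look-alike is the scoop at (270,357).
- **Small mat:** (272,226). The large mat at (448,352) is the decoy.
- **Carton:** (238,293), with a white band.
- **Mug, jug and jars:** (175,300), (323,143), (216,178) and (160,210).
- **Dark tins:** (165,97) and (267,97).

Next I measure these and take one close crop.

```bash
cat > m.py <<'E'
from h import *
D={n:np.load(n+'0.npz') for n in('top','scene')}; C={n:Cam(n) for n in D}
def tri(a,b):
    A=[];B=[]
    for n,uv in(('top',a),('scene',b)):
        c=C[n]; d=np.r_[c.slopes(uv)[0],1]@c.R; d/=np.linalg.norm(d); P=np.eye(3)-np.outer(d,d); A.append(P);B.append(P@c.c)
    return np.linalg.lstsq(np.vstack(A),np.hstack(B),rcond=None)[0]
def blob(n,m,roi):
    x0,y0,x1,y1=roi; k=np.zeros(m.shape,np.uint8); k[y0:y1,x0:x1]=m[y0:y1,x0:x1]
    k=cv2.morphologyEx(k,cv2.MORPH_OPEN,np.ones((3,3),np.uint8))
    return max(cv2.findContours(k,cv2.RETR_EXTERNAL,cv2.CHAIN_APPROX_NONE)[0],key=cv2.contourArea)
def rect(n,c,z):
    P=C[n].plane(c[:,0],z)[:,:2]; r=cv2.minAreaRect((P*1000).astype(np.float32)); return np.round(r[0],1),np.round(r[1],1),round(r[2],1)
if __name__=='__main__':
    for n,rm,rc,rt in(('top',(235,190,310,262),(212,265,262,320),(398,208,422,238)),('scene',(290,180,360,242),(238,166,290,206),None)):
        i=D[n]['i'].astype(int); d=D[n]['d']; hsv=cv2.cvtColor(D[n]['i'],cv2.COLOR_RGB2HSV)
        m=blob(n,(i.max(2)<60),rm); print(n,'mat',rect(n,m,.01),m[:,0].mean(0))
        c=blob(n,((i[...,1]>105)),rc); print(n,'pack',rect(n,c,.048))
        M=cv2.moments(c); u=(M['m10']/M['m00'],M['m01']/M['m00']); print(u); np.save(n+'u.npy',u)
        M=cv2.moments(m); v=(M['m10']/M['m00'],M['m01']/M['m00']); np.save(n+'v.npy',v)
        for w in(u,v): print('depth pt',C[n].dep(w,d[int(w[1]+.5),int(w[0]+.5)])*1000)
    print('tri pack',tri(np.load('topu.npy'),np.load('sceneu.npy')),'mat',tri(np.load('topv.npy'),np.load('scenev.npy')))
    # depth map in the drawer zone
    n='top';d=D[n]['d']; ys,xs=np.mgrid[0:480,0:640]; P=C[n].dep(np.c_[xs.ravel(),ys.ravel()],d.ravel()).reshape(480,640,3)
    np.save('P.npy',P)
    for nm,u,v in(('jug',323,143),('mug',175,300),('jar1',216,178),('jar2',155,208),('tinA',165,95),('tinB',267,97),('tam',410,222),('floor',375,225),('handle',350,240),('scoop',270,357),('saucer',213,362)):
        print(nm,(P[v,u]*1000).round())
    hsv=cv2.cvtColor(D[n]['i'],cv2.COLOR_RGB2HSV)
    save('crop_top',D[n]['i'],(320,130,460,300),3.5)
E
python3 m.py
```

```text
Traceback (most recent call last):
  File "m.py", line 17, in <module>
    m=blob(n,(i.max(2)<60),rm); print(n,'mat',rect(n,m,.01),m[:,0].mean(0))
  File "m.py", line 11, in blob
    return max(cv2.findContours(k,cv2.RETR_EXTERNAL,cv2.CHAIN_APPROX_NONE)[0],key=cv2.contourArea)
ValueError: max() iterable argument is empty
```

```bash
python3 -c "
import numpy as np
i=np.load('top0.npz')['i'];print(i[226,272],i[226,235],i[285,238],i[293,238],i[300,230],i[300,255]); i=np.load('scene0.npz')['i'];print(i[211,325],i[186,263],i[192,255],i[200,240])"
sed -i 's/i.max(2)<60/(i[...,0]-i[...,2]<25)\&(i.max(2)<120)/' m.py; python3 m.py
```

```text
[68 56 50] [137  86  56] [208 212 213] [209 214 220] [209 214 220] [137  89  61]
[51 44 39] [232 231 233] [93 65 37] [153  80  40]
top mat (array([594. , 214.4]), array([125.2, 125.1]), 8.3) [272.12307692 226.28205128]
top pack (array([432.7, 296.3]), array([ 57.9, 105.5]), 60.6)
(236.4667661196751, 292.6948450190618)
depth pt [[432.65204567 296.39977869  46.54303248]]
depth pt [[593.6142439  214.15664056  10.43252268]]
scene mat (array([596.3, 215. ]), array([125.9, 127.4]), 8.1) [324.30909091 211.24242424]
scene pack (array([435. , 299.2]), array([ 57. , 104.1]), 60.2)
(262.62200353267724, 183.6982084279586)
depth pt [[435.52517778 295.68530566  53.83643704]]
depth pt [[596.76367567 216.19195471   4.11766181]]
tri pack [0.43406913 0.29556519 0.0538097 ] mat [0.59514509 0.21443643 0.00813487]
jug [802.  87.   3.]
mug [416. 452.   8.]
jar1 [700. 340.  86.]
jar2 [627. 476. 112.]
tinA [878. 446. 161.]
tinB [874. 215. 147.]
tam [ 589. -107.  110.]
floor [594. -37.  15.]
handle [559.  24.   0.]
scoop [277. 221.   2.]
saucer [266. 360.   1.]
```

```bash
cat > m2.py <<'E'
from m import *
P=np.load('P.npy')*1000; ys,xs=np.mgrid[0:480,0:640]
roi=(xs>325)&(xs<440)&(ys>150)&(ys<300)
def axis(k,nm):
    Q=P[k]; c=Q.mean(0); w=np.linalg.svd(Q[:,:2]-c[:2])[2][0] if len(Q)<5000 else None
    r=cv2.minAreaRect(Q[:,:2].astype(np.float32)); print(nm,len(Q),c.round(1),np.degrees(np.arctan2(w[1],w[0])),np.round(r[0],1),np.round(r[1],1),r[2])
i=D['top']['i'].astype(int)
# handle: left strip above counter
z=P[...,2]
axis(roi&(z>34)&(z<52)&(P[...,1]>-12),'handle?')
axis(roi&(z>56)&(z<72)&(P[...,1]>-60),'panel?')
k=roi&(z>95)&(z<120)&(abs(P[...,0]-589)<30)&(abs(P[...,1]+107)<30); axis(k,'tamper')
k=(z>340)&(z<380)&(xs>390); axis2=P[k]; r=cv2.minAreaRect(axis2[:,:2].astype(np.float32)); print('machine top',axis2.mean(0),r)
# line fits in world y for rows
for x in range(480,720,10):
    pass
for v in(215,225,235,245):
    print(v,[(u,*P[v,u].round().astype(int)) for u in range(335,372,2)])
k=(z>70)&(P[...,0]>300)
for nm,c,rad in(('jug',(802,87),70),('mug',(416,452),70),('jar1',(700,340),60)):
    q=P[(np.hypot(P[...,0]-c[0],P[...,1]-c[1])<rad)&(z>60)&(z<130)]; print(nm,cv2.minEnclosingCircle(q[:,:2].astype(np.float32)),q[:,2].max())
E
python3 m2.py
```

```text
handle? 705 [605.5  26.5  42.8] -179.09677706159337 [621.9  29.1] [306.   87.8] 3.52420711517334
panel? 609 [572.5   4.8  62. ] -161.10458286290628 [618.8 -32.8] [343.1 119.7] 20.759746551513672
tamper 159 [ 589.8 -107.4  108.9] -57.946997193583435 [ 590.8 -108.3] [30.7 30.1] 38.61629104614258
machine top [ 651.66227767 -241.89896865  358.11627667] ((656.1390991210938, -248.14175415039062), (246.25503540039062, 312.9544982910156), 20.555139541625977)
215 [(335, np.int64(616), np.int64(61), np.int64(41)), (337, np.int64(622), np.int64(55), np.int64(-1)), (339, np.int64(621), np.int64(50), np.int64(3)), (341, np.int64(621), np.int64(45), np.int64(0)), (343, np.int64(621), np.int64(40), np.int64(-1)), (345, np.int64(621), np.int64(35), np.int64(3)), (347, np.int64(621), np.int64(30), np.int64(0)), (349, np.int64(615), np.int64(28), np.int64(47)), (351, np.int64(613), np.int64(24), np.int64(58)), (353, np.int64(612), np.int64(20), np.int64(64)), (355, np.int64(613), np.int64(15), np.int64(60)), (357, np.int64(618), np.int64(7), np.int64(19)), (359, np.int64(618), np.int64(2), np.int64(20
[... 2709 characters left out ...]
nt64(-2)), (355, np.int64(547), np.int64(11), np.int64(-6)), (357, np.int64(547), np.int64(7), np.int64(1)), (359, np.int64(547), np.int64(1), np.int64(-6)), (361, np.int64(542), np.int64(1), np.int64(57)), (363, np.int64(541), np.int64(-3), np.int64(61)), (365, np.int64(542), np.int64(-8), np.int64(60)), (367, np.int64(545), np.int64(-16), np.int64(17)), (369, np.int64(545), np.int64(-21), np.int64(15)), (371, np.int64(545), np.int64(-26), np.int64(18))]
jug ((797.5034790039062, 104.11639404296875), 54.81392288208008) 102.70486362392826
mug ((408.404296875, 455.7907409667969), 52.79322814941406) 90.76575275467904
jar1 ((704.77490234375, 343.14013671875), 42.62133026123047) 94.92797634855864
```

View pics/crop_top.png

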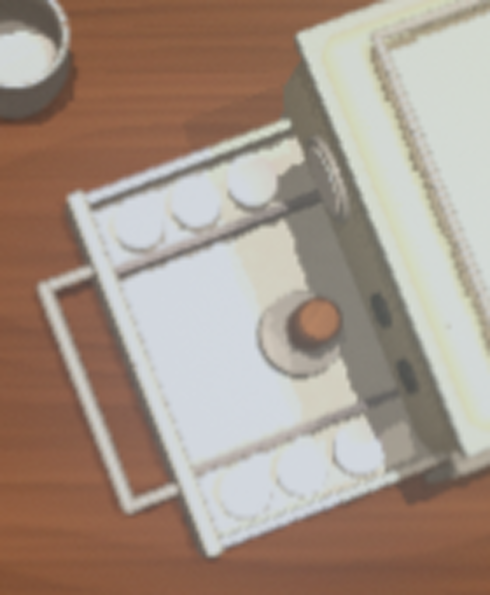

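The crop shows the bar handle at left (crop 45,290 to 130,505) and the tamper at (315,318), right under the head's edge. Moves can't tilt the tool, so I'll pull the drawer out the last 30 mm to clear the head. First I'll fix the stand frame.

```bash
cat > m3.py <<'E'
from m import *
P=np.load('P.npy')*1000; z=P[...,2]
import sys
ys,xs=np.mgrid[0:480,0:640]; roi=(xs>325)&(xs<460)&(ys>140)&(ys<300)
a=np.radians(20.5)
for it in range(3):
    eo=np.array([-np.sin(a),np.cos(a)]); ey=np.array([np.cos(a),np.sin(a)])
    o=P[...,:2]@eo; y=P[...,:2]@ey
    k=roi&(z>52)&(z<75)&(abs(o+194)<9)&(y>390)&(y<670)
    s=np.polyfit(y[k],o[k],1)[0]; a+=np.arctan(s)
print('angle',np.degrees(a)); print('panel o',np.median(o[k]),'y',np.percentile(y[k],[0,1,99,100]).round(),'z',np.median(z[k]))
h=roi&(z>30)&(z<52)&(o>-170)&(o<-140)&(y>400)&(y<650); print('handle o,y,z',np.median(o[h]),np.percentile(y[h],[0,2,98,100]).round(),np.median(z[h]))
for lo in range(420,640,20):
    q=(z>340)&(z<375)&(y>lo)&(y<lo+20)&(xs>390)&(xs<600)&(o>-345); print(lo,o[q].max().round(1) if q.any() else None,end=' ')
q=(z>340)&(z<375)&(xs>390)&(xs<600)&(o<-320)&(o>-420);print('\nhead y',np.percentile(y[q],[0,1,99,100]).round())
t=roi&(z>95)&(z<125)&(abs(o+308)<25)&(abs(y-515)<25); (c,r)=cv2.minEnclosingCircle(np.c_[o[t],y[t]].astype(np.float32)); print('tamper',c,r,np.percentile(z[t],[5,50,95]))
f=roi&(z>12)&(z<25)&(o<-205)&(o>-260); print('floor z',np.median(z[f]),'y',np.percentile(y[f],[1,99]))
pt=roi&(z>44)&(z<56)&(o<-215)&(o>-260)&(((y>425)&(y<470))|((y>570)&(y<625)));print('partitions',sorted(y[pt].round())[::6])
E
python3 m3.py
```

```text
angle 20.430835858313166
panel o -193.65248267509477 y [397. 400. 655. 658.] z 61.749856966794475
handle o,y,z -153.3780391906295 [444. 446. 610. 612.] 42.62238804236697
420 -305.3 440 -305.7 460 -305.8 480 -305.6 500 -305.2 520 -305.3 540 -305.5 560 -305.6 580 -305.3 600 -305.7 620 -305.4 
head y [405. 407. 648. 651.]
tamper (-308.290771484375, 516.0310668945312) 16.271854400634766 [100.74525465 109.47284571 113.92253991]
floor z 17.083311872575933 y [407.32099287 649.03667554]
partitions [np.float64(425.0), np.float64(430.0), np.float64(435.0), np.float64(451.0), np.float64(452.0), np.float64(453.0), np.float64(454.0), np.float64(455.0), np.float64(456.0), np.float64(456.0), np.float64(457.0), np.float64(597.0), np.float64(598.0), np.float64(599.0), np.float64(599.0), np.float64(600.0), np.float64(601.0), np.float64(602.0), np.float64(603.0), np.float64(603.0), np.float64(613.0), np.float64(620.0), np.float64(622.0)]
```

>>> apply_moves([
  {"jaw": -0.4, "xyz": [0, 0, 0], "twist": -0.18},
  {"jaw": -0.4, "xyz": [0, 0, 0], "twist": -0.36},
  {"jaw": -0.4, "xyz": [0, 0, 0], "twist": -0.54},
  {"jaw": -0.4, "xyz": [0, 0, 0], "twist": -0.72},
  {"jaw": -0.4, "xyz": [0, 0, 0], "twist": -0.777},
])

```text
time: 0.72
ee_pos: [0.2231, 0.5026, 0.2478]
tcp_rot: [-180.0, -0.0, -159.2]
wrist_force: [0.5, 0.8, 0.3]
opening: 0.0259
grasp_force: 0.0
```

>>> apply_moves([
  {"jaw": -0.4, "xyz": [-15, -58, 0], "twist": 0.006},
  {"jaw": -0.4, "xyz": [-30, -116, 0], "twist": 0.006},
  {"jaw": -0.4, "xyz": [-45, -174, 0], "twist": 0.006},
  {"jaw": -0.4, "xyz": [-60, -232, 0], "twist": 0.006},
  {"jaw": -0.4, "xyz": [-75, -290, 0], "twist": 0.006},
])

```text
time: 1.35
ee_pos: [0.396, 0.2558, 0.2481]
tcp_rot: [-180.0, -0.0, -159.7]
wrist_force: [0.6, 1.4, 0.5]
opening: 0.0252
grasp_force: 0.0
```

>>> apply_moves([
  {"jaw": -0.4, "xyz": [-15, -55, 20], "twist": 0},
  {"jaw": -0.4, "xyz": [-30, -110, 40], "twist": 0},
  {"jaw": -0.4, "xyz": [-45, -165, 60], "twist": 0},
  {"jaw": -0.4, "xyz": [-60, -220, 80], "twist": 0},
  {"jaw": -0.4, "xyz": [-68, -255, 100], "twist": 0},
])

```text
time: 1.98
ee_pos: [0.5482, 0.0396, 0.1471]
tcp_rot: [180.0, -0.0, -159.9]
wrist_force: [0.5, 0.9, -0.2]
opening: 0.0259
grasp_force: 0.0
```

```bash
cat > st.py <<'E'
import sys
from h import *
a=np.radians(20.43)
def st():
    s=sensors.get_obs(); p=np.array(s['ee_pos'])*1000; w=np.radians(s['tcp_rot'][2])
    print('t',round(s['time'],2),'o,y,z',round(-np.sin(a)*p[0]+np.cos(a)*p[1],1),round(np.cos(a)*p[0]+np.sin(a)*p[1],1),round(p[2],1),'xy',p[:2].round(1),'yaw',np.degrees(w).round(2),'q',np.round(s['q'],0),'open',round(s['opening']*1000,1),'F',np.round(s['wrist_force'],1),round(s['grasp_force'],1))
    return p,w
def to(x,y,z,yaw):
    p,w=st(); d=np.array([x,y,z])-p
    X=np.array([np.cos(w),np.sin(w)]); Y=np.array([np.sin(w),-np.cos(w)])
    t=(w-np.radians(yaw)+np.pi)%(2*np.pi)-np.pi
    print('shift',np.round([d[:2]@X,d[:2]@Y,-d[2]],1),'twist',round(t,3))
def oy(o,y): return -np.sin(a)*o+np.cos(a)*y, np.cos(a)*o+np.sin(a)*y
def too(o,y,z,yaw=200.43): to(*oy(o,y),z,yaw)
if len(sys.argv)>1: eval(sys.argv[1])
else: st()
E
python3 st.py "too(-153.4,528,42)"
```

```text
t 1.98 o,y,z -154.3 527.5 147.1 xy [548.2  39.6] yaw -159.86 q [  4.   4.  -2.  84.  -0. -16.] open 25.9 F [ 0.5  0.9 -0.2] 0.0
shift [ -0.5   0.9 105.1] twist -0.005
```

>>> apply_moves([
  {"jaw": -0.4, "xyz": [0, 1, 40], "twist": 0},
  {"jaw": -0.4, "xyz": [0, 1, 60], "twist": 0},
  {"jaw": -0.4, "xyz": [0, 1, 80], "twist": 0},
  {"jaw": -0.4, "xyz": [0, 1, 95], "twist": 0},
  {"jaw": -0.4, "xyz": [0, 1, 107], "twist": 0},
])

```text
time: 2.6
ee_pos: [0.5468, 0.0428, 0.0405]
tcp_rot: [180.0, -0.0, -159.8]
wrist_force: [-0.7, -0.0, 0.3]
opening: 0.0256
grasp_force: 0.0
```

>>> apply_moves([
  {"jaw": -1, "xyz": [0, 0, 0], "twist": 0},
  {"jaw": -1, "xyz": [0, 0, 0], "twist": 0},
  {"jaw": -1, "xyz": [0, 0, 0], "twist": 0},
], grip_force=40)

```text
time: 2.98
ee_pos: [0.5464, 0.0426, 0.0405]
tcp_rot: [180.0, -0.1, -159.8]
wrist_force: [0.4, -0.5, -14.2]
opening: 0.0085
grasp_force: 38.8
```

```bash
python3 st.py
```

```text
t 2.98 o,y,z -150.8 526.9 40.5 xy [546.4  42.6] yaw -159.77 q [  4.   6. -12.  72.  -0. -16.] open 8.5 F [  0.4  -0.5 -14.2] 38.8
```

>>> apply_moves([
  {"jaw": -1, "xyz": [0, 3, 0], "twist": 0},
  {"jaw": -1, "xyz": [0, 7, 0], "twist": 0},
  {"jaw": -1, "xyz": [0, 11, 0], "twist": 0},
  {"jaw": -1, "xyz": [0, 15, 0], "twist": 0},
  {"jaw": -1, "xyz": [0, 19, 0], "twist": 0},
])

```text
time: 3.6
ee_pos: [0.5397, 0.0608, 0.0406]
tcp_rot: [180.0, -0.1, -159.8]
wrist_force: [0.7, -2.9, -23.5]
opening: 0.0081
grasp_force: 38.5
```

>>> apply_moves([
  {"jaw": -1, "xyz": [0, 4, 0], "twist": 0},
  {"jaw": -1, "xyz": [0, 7, 0], "twist": 0},
  {"jaw": -1, "xyz": [0, 10, 0], "twist": 0},
  {"jaw": -1, "xyz": [0, 12, 0], "twist": 0},
  {"jaw": -1, "xyz": [0, 13, 0], "twist": 0},
])

```text
time: 4.22
ee_pos: [0.5358, 0.0714, 0.0406]
tcp_rot: [-179.8, -0.1, -159.8]
wrist_force: [3.9, -14.9, -27.3]
opening: 0.0081
grasp_force: 38.7
```

```bash
python3 st.py
```

```text
t 4.22 o,y,z -120.1 527.0 40.6 xy [535.8  71.4] yaw -159.82 q [  8.   5. -13.  72.  -0. -12.] open 8.1 F [  3.9 -14.9 -27.3] 38.7
```

>>> apply_moves([
  {"jaw": -0.4, "xyz": [0, 0, 0], "twist": 0},
  {"jaw": -0.4, "xyz": [0, 0, 0], "twist": 0},
  {"jaw": -0.4, "xyz": [0, 0, -40], "twist": 0},
  {"jaw": 1, "xyz": [0, 0, -100], "twist": 0},
  {"jaw": 1, "xyz": [0, 40, -150], "twist": 0},
])

```text
time: 4.85
ee_pos: [0.5236, 0.1091, 0.1945]
tcp_rot: [-180.0, 0.3, -159.9]
wrist_force: [0.7, -0.0, 1.0]
opening: 0.0614
grasp_force: 0.0
```

```bash
python3 - <<'E'
from h import *
from st import *
i,d=camera('top'); C=Cam('top'); st(); save('top1',i,(310,130,470,300),3.5)
ys,xs=np.mgrid[0:480,0:640]; P=C.dep(np.c_[xs.ravel(),ys.ravel()],d.ravel()).reshape(480,640,3)*1000
z=P[...,2]; o=-np.sin(a)*P[...,0]+np.cos(a)*P[...,1]; y=np.cos(a)*P[...,0]+np.sin(a)*P[...,1]
t=(z>98)&(z<125)&(abs(o+278)<25)&(abs(y-515)<25); print(cv2.minEnclosingCircle(np.c_[o[t],y[t]].astype(np.float32)),np.percentile(z[t],[5,50,95]))
E
```

```text
t 4.85 o,y,z -80.5 528.7 194.5 xy [523.6 109.1] yaw -159.91 q [12.  2.  1. 89.  0. -8.] open 61.4 F [ 0.7 -0.   1. ] 0.0
t 4.9 o,y,z -76.4 530.0 201.2 xy [523.4 113.4] yaw -159.76 q [12.  2.  1. 89.  0. -8.] open 68.3 F [-1.9  2.5  6.3] 0.0
((-274.6973571777344, 516.2884521484375), 16.206270217895508) [102.59200005 109.21784251 114.7895191 ]
```

View pics/top1.png

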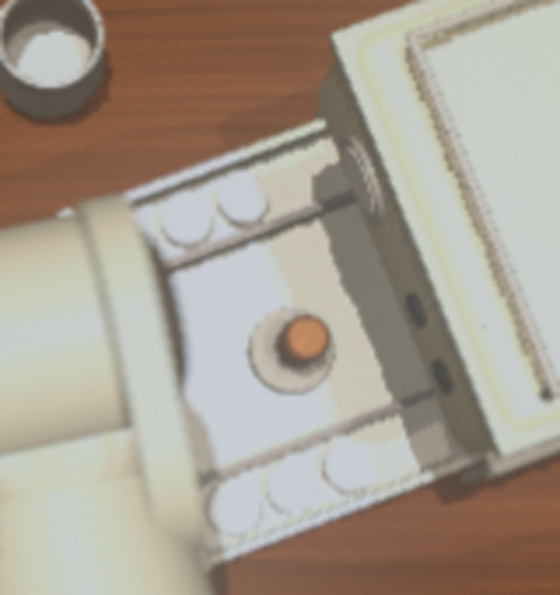

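The tamper still stands in the drawer at crop (305,340), now clear of the head. The wrist is large, so I'll measure how far it extends towards the machine.

```bash
python3 - <<'E'
from h import *
from st import *
for n in('top','scene'):
    i,d=camera(n); C=Cam(n)
    ys,xs=np.mgrid[0:480,0:640]; P=C.dep(np.c_[xs.ravel(),ys.ravel()],d.ravel()).reshape(480,640,3)*1000
    z=P[...,2]; o=-np.sin(a)*P[...,0]+np.cos(a)*P[...,1]; y=np.cos(a)*P[...,0]+np.sin(a)*P[...,1]
    for lo in range(210,640,30):
        k=(z>lo)&(z<lo+30)&(o>-240)&(o<150)&(y>400)&(y<700)&(d>.3)
        if k.sum()>15: print(n,lo-201,k.sum(),'o rel',np.percentile(o[k]+76.4,[1,99]).round(),'y rel',np.percentile(y[k]-530,[1,99]).round())
E
```

```text
t 4.9 o,y,z -76.4 530.0 201.2 xy [523.4 113.4] yaw -159.76 q [12.  2.  1. 89.  0. -8.] open 68.3 F [-1.9  2.5  6.3] 0.0
top 399 334 o rel [-58.  69.] y rel [-129.   49.]
top 429 7678 o rel [-56.  59.] y rel [-129.   39.]
scene 39 121 o rel [-72. -25.] y rel [-16.  18.]
scene 69 192 o rel [-71. -24.] y rel [-17.  18.]
scene 99 107 o rel [-64.   1.] y rel [-37.  29.]
scene 129 210 o rel [-40.   2.] y rel [-37.  27.]
scene 159 91 o rel [-43. -14.] y rel [-38.  26.]
scene 189 134 o rel [-43. -21.] y rel [-36.  29.]
scene 219 138 o rel [-46. -27.] y rel [-52.  22.]
scene 249 300 o rel [-55.  -5.] y rel [-59.  47.]
scene 279 390 o rel [-54. -12.] y rel [-57.  34.]
scene 309 384 o rel [-51. -31.] y rel [-52.  35.]
scene 339 98 o rel [-55. -40.] y rel [-80.  18.]
scene 369 403 o rel [-63. -33.] y rel [-126.   36.]
scene 399 945 o rel [-65.  25.] y rel [-129.   50.]
scene 429 5536 o rel [-60.  55.] y rel [-128.   42.]
```

```bash
python3 - <<'E'
from h import *
from st import *
i,d=camera('scene'); C=Cam('scene'); p,_=st(); D=[d]
for _ in range(3): D.append(camera('scene')[1])
d=np.median(D,axis=0)
ys,xs=np.mgrid[0:480,0:640]; P=C.dep(np.c_[xs.ravel(),ys.ravel()],d.ravel()).reshape(480,640,3)*1000
z=P[...,2]; o=-np.sin(a)*P[...,0]+np.cos(a)*P[...,1]; y=np.cos(a)*P[...,0]+np.sin(a)*P[...,1]
ro=-np.sin(a)*p[0]+np.cos(a)*p[1]
for lo in range(20,400,12):
    k=(z>lo+p[2])&(z<lo+12+p[2])&(o>-240)&(o<150)&(abs(y-530)<80)&(d>.3)
    if k.sum()>5: print(lo,k.sum(),np.percentile(o[k]-ro,[3,25,50]).round(),np.percentile(y[k]-530,[2,98]).round())
q=C.pix([[*oy(-305,y_),zz] for zz in(.36,.235) for y_ in(.0,)]) if 0 else None
k=(z>240)&(z<355)&(o<-280)&(o>-320)&(y>440)&(y<620); print('head front seen by scene',k.sum(),np.percentile(o[k],[50,90,98]).round(1) if k.any() else '')
k=(z>345)&(z<375)&(o<-280)&(o>-340)&(y>440)&(y<620); print('head top edge scene',np.percentile(o[k],[90,98,100]).round(1), z[k].max())
E
```

```text
t 5.0 o,y,z -78.5 529.8 195.3 xy [523.9 111.3] yaw -159.64 q [12.  2.  1. 89.  0. -8.] open 81.5 F [ 0.9 -0.6 -0. ] 0.0
t 5.05 o,y,z -79.1 529.0 192.9 xy [523.4 110.5] yaw -159.67 q [12.  2.  1. 88.  0. -8.] open 85.2 F [-1.3 -0.2 -1.4] 0.0
32 9 [-56. -54. -50.] [-17.  78.]
44 45 [-75. -73. -70.] [-24.   9.]
56 67 [-74. -66. -41.] [-17.  16.]
68 55 [-72. -71. -63.] [-17.  16.]
80 50 [-71. -70. -67.] [-17.  13.]
92 122 [-69. -65. -58.] [-12.  10.]
104 25 [-39. -38. -37.] [-46.   9.]
116 66 [-38. -36. -30.] [-76.  24.]
128 71 [-38. -37. -32.] [-37.  26.]
140 65 [-39. -36. -33.] [-37.  21.]
152 86 [-38. -35. -31.] [-44.  24.]
164 36 [-39. -36. -29.] [-53.  16.]
176 41 [-41. -40. -37.] [-38.  25.]
188 68 [-41. -40. -37.] [-36.  26.]
200 68 [-41. -40. -37.] [-33.  24.]
212 52 [-42. -41. -39.] [-30.  22.]
224 93 [-41. -38. -36.] [-35.  17.]
236 19 [-42. -39. -36.] [-51.  19.]
248 28 [-51. -43. -40.] [-56.  24.]
260 122 [-53. -46. -43.] [-58.  34.]
272 195 [-53. -45. -42.] [-57.  34.]
284 169 [-52. -42. -40.] [-55.  34.]
296 108 [-51. -46. -41.] [-51.  35.]
308 207 [-50. -43. -41.] [-51.  34.]
320 178 [-48. -43. -39.] [-51.  36.]
332 32 [-44. -43. -42.] [-52.  36.]
344 24 [-48. -45. -44.] [-51.  25.]
356 45 [-52. -49. -46.] [-73.  28.]
368 104 [-56. -48. -44.] [-78.  23.]
380 99 [-60. -55. -44.] [-78.  34.]
392 167 [-63. -60. -57.] [-78.  37.]
head front seen by scene 30 [-309.8 -306.5 -306.3]
head top edge scene [-308.9 -306.6 -306. ] 364.3898669792001
```

>>> apply_moves([
  {"jaw": -0.4, "xyz": [1, -20, 0], "twist": -0.003},
  {"jaw": -0.4, "xyz": [2, -40, 40], "twist": -0.003},
  {"jaw": -0.4, "xyz": [2, -41, 90], "twist": -0.003},
  {"jaw": -0.4, "xyz": [2, -41, 130], "twist": -0.003},
  {"jaw": -0.4, "xyz": [2, -41, 152], "twist": -0.003},
])

```text
time: 5.82
ee_pos: [0.5336, 0.069, 0.0366]
tcp_rot: [-179.9, -0.2, -159.7]
wrist_force: [-49.4, -13.5, 145.6]
opening: 0.0257
grasp_force: 64.8
```

```bash
python3 st.py "too(-120,528,40)"
```

```text
t 5.83 o,y,z -121.6 524.1 36.6 xy [533.6  69. ] yaw -159.67 q [  7.   5. -14.  72.  -0. -13.] open 25.7 F [-49.4 -13.5 145.6] 64.8
shift [-3.9  1.6 -3.4] twist -0.002
```

>>> apply_moves([
  {"jaw": -0.4, "xyz": [0, 0, -15], "twist": 0},
  {"jaw": -0.4, "xyz": [0, 0, -60], "twist": 0},
  {"jaw": -0.4, "xyz": [0, 0, -110], "twist": 0},
  {"jaw": -0.4, "xyz": [0, 20, -140], "twist": 0},
])

```text
time: 6.32
ee_pos: [0.5281, 0.088, 0.1796]
tcp_rot: [-180.0, 0.0, -159.7]
wrist_force: [0.3, 0.4, -0.7]
opening: 0.0258
grasp_force: 0.0
```

```bash
python3 - <<'E'
from h import *
from st import *
i,d=camera('top'); C=Cam('top'); st(); save('top2',i,(310,130,470,300),3.5)
ys,xs=np.mgrid[0:480,0:640]; P=C.dep(np.c_[xs.ravel(),ys.ravel()],d.ravel()).reshape(480,640,3)*1000
z=P[...,2]; o=-np.sin(a)*P[...,0]+np.cos(a)*P[...,1]; y=np.cos(a)*P[...,0]+np.sin(a)*P[...,1]
t=(z>98)&(z<125)&(abs(o+278)<35)&(abs(y-515)<35); print(cv2.minEnclosingCircle(np.c_[o[t],y[t]].astype(np.float32)),np.percentile(z[t],[5,50,95]))
print([x for x in dir(bot) if x[0]!='_'])
E
```

```text
t 6.33 o,y,z -101.8 525.6 179.6 xy [528.1  88. ] yaw -159.73 q [  9.   2.  -1.  87.  -0. -11.] open 25.8 F [ 0.3  0.4 -0.7] 0.0
t 6.38 o,y,z -99.8 526.5 183.1 xy [528.2  90.3] yaw -159.65 q [ 10.   2.  -0.  87.   0. -11.] open 25.6 F [-1.2  1.7  3.1] 0.0
((-275.31707763671875, 515.2626342773438), 16.154922485351562) [102.31026508 109.18996523 113.98471015]
['PlanningError', 'job_done', 'tcp_to_tips']
```

View pics/top2.png

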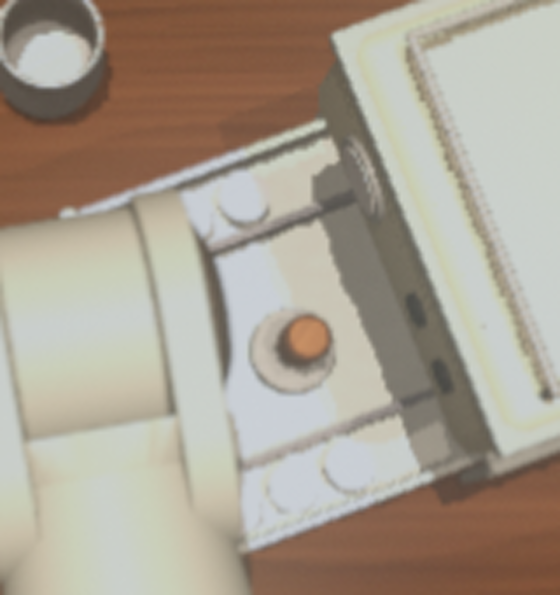

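The tamper still stands at crop (305,340), unmoved. That last descent spiked the wrist reading to 145 N because the jaw was still closing on the way down. I'll settle the jaw before every descent from now on.

```bash
python3 st.py "too(-120,528,100)"
```

```text
t 6.38 o,y,z -99.8 526.5 183.1 xy [528.2  90.3] yaw -159.65 q [ 10.   2.  -0.  87.   0. -11.] open 25.6 F [-1.2  1.7  3.1] 0.0
shift [ -1.5 -20.2  83.1] twist -0.001
```

>>> apply_moves([
  {"jaw": -0.4, "xyz": [-1, -10, 40], "twist": 0},
  {"jaw": -0.4, "xyz": [-2, -20, 80], "twist": 0},
  {"jaw": -0.4, "xyz": [-2, -20, 80], "twist": 0},
])

```text
time: 6.75
ee_pos: [0.5345, 0.0699, 0.0943]
tcp_rot: [179.9, -0.4, -159.7]
wrist_force: [0.6, 0.3, 0.3]
opening: 0.0257
grasp_force: 0.0
```

```bash
python3 st.py "too(-120,528,41)"
```

```text
t 6.75 o,y,z -121.0 525.3 94.3 xy [534.5  69.9] yaw -159.66 q [  7.   4.  -8.  78.   0. -13.] open 25.7 F [0.6 0.3 0.3] 0.0
shift [-2.7  1.  53.3] twist -0.002
```

>>> apply_moves([
  {"jaw": -0.4, "xyz": [-2, 1, 10], "twist": 0},
  {"jaw": -0.4, "xyz": [-2, 1, 22], "twist": 0},
  {"jaw": -0.4, "xyz": [-2, 1, 34], "twist": 0},
  {"jaw": -0.4, "xyz": [-2, 1, 44], "twist": 0},
  {"jaw": -0.4, "xyz": [-2, 1, 53], "twist": 0},
], grip_force=40)

```text
time: 7.38
ee_pos: [0.538, 0.0727, 0.0444]
tcp_rot: [180.0, -0.0, -159.6]
wrist_force: [-0.3, 0.8, 0.7]
opening: 0.0259
grasp_force: 0.0
```

>>> apply_moves([
  {"jaw": -1, "xyz": [0, 0, 0], "twist": 0},
  {"jaw": -1, "xyz": [0, 0, 0], "twist": 0},
  {"jaw": -1, "xyz": [0, 0, 0], "twist": 0},
], grip_force=40)

```text
time: 7.75
ee_pos: [0.5377, 0.072, 0.0443]
tcp_rot: [-180.0, -0.1, -159.6]
wrist_force: [3.0, -4.8, -11.8]
opening: 0.0081
grasp_force: 38.7
```

```bash
python3 st.py
```

```text
t 7.75 o,y,z -120.2 529.1 44.3 xy [537.7  72. ] yaw -159.62 q [  8.   5. -12.  73.  -0. -13.] open 8.1 F [  3.   -4.8 -11.8] 38.7
```

>>> apply_moves([
  {"jaw": -1, "xyz": [0, -24, 0], "twist": 0},
  {"jaw": -1, "xyz": [0, -38, 0], "twist": 0},
  {"jaw": -1, "xyz": [0, -45, 0], "twist": 0},
  {"jaw": -1, "xyz": [0, -48, 0], "twist": 0},
  {"jaw": -1, "xyz": [0, -48, 0], "twist": 0},
])

```text
time: 8.38
ee_pos: [0.5543, 0.0272, 0.0444]
tcp_rot: [-180.0, -0.1, -159.6]
wrist_force: [-1.6, -2.5, -17.4]
opening: 0.0081
grasp_force: 38.9
```

>>> apply_moves([
  {"jaw": -1, "xyz": [0, 3, 0], "twist": 0},
  {"jaw": -1, "xyz": [0, 11, 0], "twist": 0},
  {"jaw": -1, "xyz": [0, 24, 0], "twist": 0},
  {"jaw": -1, "xyz": [0, 48, 0], "twist": 0},
  {"jaw": -1, "xyz": [0, 49, 0], "twist": 0},
])

```text
time: 9.0
ee_pos: [0.5377, 0.0723, 0.0446]
tcp_rot: [-179.7, -0.1, -159.6]
wrist_force: [4.7, -18.5, -21.9]
opening: 0.0077
grasp_force: 40.6
```

```bash
cat > tam.py <<'E'
from h import *
from st import *
C=Cam('top'); st(); d=np.median([camera('top')[1] for _ in range(2)],axis=0)
ys,xs=np.mgrid[0:480,0:640]; P=C.dep(np.c_[xs.ravel(),ys.ravel()],d.ravel()).reshape(480,640,3)*1000
z=P[...,2]; o=-np.sin(a)*P[...,0]+np.cos(a)*P[...,1]; y=np.cos(a)*P[...,0]+np.sin(a)*P[...,1]
t=(z>98)&(z<125)&(abs(o+275)<40)&(abs(y-515)<40); print(t.sum(),cv2.minEnclosingCircle(np.c_[o[t],y[t]].astype(np.float32)) if t.any() else '',np.percentile(z[t],[5,50,95]) if t.any() else '')
E
python3 tam.py
```

```text
t 9.0 o,y,z -119.9 529.1 44.6 xy [537.7  72.3] yaw -159.62 q [  8.   5. -12.  72.  -0. -13.] open 7.7 F [  4.7 -18.5 -21.9] 40.6
t 9.0 o,y,z -119.9 529.1 44.6 xy [537.7  72.3] yaw -159.62 q [  8.   5. -12.  72.  -0. -13.] open 7.7 F [  4.7 -18.5 -21.9] 40.6
156 ((-269.1797790527344, 515.723876953125), 15.863832473754883) [102.97238196 109.47614613 113.82165781]
```

6 mm gained and still upright. One more, a little stronger.

>>> apply_moves([
  {"jaw": -1, "xyz": [0, -32, 0], "twist": 0},
  {"jaw": -1, "xyz": [0, -48, 0], "twist": 0},
  {"jaw": -1, "xyz": [0, -56, 0], "twist": 0},
  {"jaw": -1, "xyz": [0, -60, 0], "twist": 0},
  {"jaw": -1, "xyz": [0, -60, 0], "twist": 0},
])

```text
time: 9.72
ee_pos: [0.558, 0.0175, 0.0449]
tcp_rot: [180.0, -0.1, -159.6]
wrist_force: [-3.7, -3.5, -16.2]
opening: 0.0081
grasp_force: 41.1
```

>>> apply_moves([
  {"jaw": -1, "xyz": [0, 4, 0], "twist": 0},
  {"jaw": -1, "xyz": [0, 13, 0], "twist": 0},
  {"jaw": -1, "xyz": [0, 30, 0], "twist": 0},
  {"jaw": -1, "xyz": [0, 60, 0], "twist": 0},
  {"jaw": -1, "xyz": [0, 60, 0], "twist": 0},
])

```text
time: 10.35
ee_pos: [0.5378, 0.0723, 0.0453]
tcp_rot: [-179.6, -0.0, -159.6]
wrist_force: [1.2, -16.3, -17.6]
opening: 0.0083
grasp_force: 43.6
```

```bash
python3 tam.py
```

```text
t 10.35 o,y,z -120.0 529.2 45.3 xy [537.8  72.3] yaw -159.62 q [  8.   5. -12.  73.  -0. -13.] open 8.3 F [  1.2 -16.3 -17.6] 43.6
t 10.35 o,y,z -120.0 529.2 45.3 xy [537.8  72.3] yaw -159.62 q [  8.   5. -12.  73.  -0. -13.] open 8.3 F [  1.2 -16.3 -17.6] 43.6
153 ((-261.18426513671875, 515.639892578125), 15.76381778717041) [103.28144387 109.70239796 113.00815312]
```

>>> apply_moves([
  {"jaw": -0.4, "xyz": [0, -1, 0], "twist": 0},
  {"jaw": -0.4, "xyz": [0, -1, 0], "twist": 0},
  {"jaw": -0.4, "xyz": [0, -1, 0], "twist": 0},
  {"jaw": -0.4, "xyz": [0, -1, -50], "twist": 0},
  {"jaw": 1, "xyz": [0, -1, -105], "twist": 0},
])

```text
time: 11.08
ee_pos: [0.5378, 0.0729, 0.1514]
tcp_rot: [180.0, -0.0, -159.6]
wrist_force: [1.2, 0.8, 0.7]
opening: 0.0423
grasp_force: 0.0
```

>>> apply_moves([
  {"jaw": 1, "xyz": [0, 0, -20], "twist": 0.18},
  {"jaw": 1, "xyz": [0, 0, -40], "twist": 0.36},
  {"jaw": 1, "xyz": [0, 0, -55], "twist": 0.54},
  {"jaw": 1, "xyz": [0, 0, -55], "twist": 0.72},
  {"jaw": 1, "xyz": [0, 0, -55], "twist": 0.9},
])

```text
time: 11.7
ee_pos: [0.5385, 0.073, 0.2061]
tcp_rot: [179.9, 0.1, 148.5]
wrist_force: [-0.5, -0.5, -1.1]
opening: 0.0856
grasp_force: 0.0
```

>>> apply_moves([
  {"jaw": 1, "xyz": [0, 0, 0], "twist": 0.18},
  {"jaw": 1, "xyz": [0, 0, 0], "twist": 0.36},
  {"jaw": 1, "xyz": [0, 0, 0], "twist": 0.54},
  {"jaw": 1, "xyz": [0, 0, 0], "twist": 0.67},
  {"jaw": 1, "xyz": [0, 0, 0], "twist": 0.67},
])

```text
time: 12.32
ee_pos: [0.5383, 0.0729, 0.2057]
tcp_rot: [179.9, 0.0, 110.5]
wrist_force: [1.0, -0.5, 0.4]
opening: 0.0852
grasp_force: 0.0
```

```bash
python3 tam.py;  python3 st.py "too(-242,516,240,110.43)"
```

```text
t 12.32 o,y,z -119.6 529.9 205.7 xy [538.3  72.9] yaw 110.52 q [ 8.  3.  4. 90.  0. 77.] open 85.2 F [ 1.  -0.5  0.4] 0.0
t 12.32 o,y,z -119.6 529.9 205.7 xy [538.3  72.9] yaw 110.52 q [ 8.  3.  4. 90.  0. 77.] open 85.2 F [ 1.  -0.5  0.4] 0.0
138 ((-261.4095153808594, 515.711669921875), 15.643122673034668) [104.68936836 110.08265997 113.67943916]
t 12.43 o,y,z -119.7 529.8 205.5 xy [538.2  72.8] yaw 110.64 q [ 8.  3.  4. 90.  0. 77.] open 85.3 F [ 0.5 -1.1 -0.5] 0.0
shift [-122.3  -14.2  -34.5] twist 0.004
```

>>> apply_moves([
  {"jaw": 1, "xyz": [-30, -4, 0], "twist": 0},
  {"jaw": 1, "xyz": [-60, -8, 0], "twist": 0},
  {"jaw": 1, "xyz": [-90, -12, 0], "twist": 0},
  {"jaw": 1, "xyz": [-122, -14, 0], "twist": 0.003},
  {"jaw": 1, "xyz": [-122, -14, 0], "twist": 0.003},
])

```text
time: 13.05
ee_pos: [0.568, -0.0482, 0.2049]
tcp_rot: [-180.0, 0.0, 110.3]
wrist_force: [-0.7, -0.5, -0.2]
opening: 0.0857
grasp_force: 0.0
```

>>> apply_moves([
  {"jaw": 1, "xyz": [0, 0, 30], "twist": 0},
  {"jaw": 1, "xyz": [0, 0, 60], "twist": 0},
  {"jaw": 1, "xyz": [0, 0, 80], "twist": 0},
  {"jaw": 1, "xyz": [0, 0, 80], "twist": 0},
])

```text
time: 13.55
ee_pos: [0.5667, -0.0458, 0.1238]
tcp_rot: [-179.9, -0.1, 110.4]
wrist_force: [-0.6, -0.5, 0.7]
opening: 0.0853
grasp_force: 0.0
```

```bash
python3 st.py "too(-242,516,88,110.43)"; python3 - <<'E'
from h import *
i,d=camera('scene'); save('sc3',i,(270,180,470,340),3.5)
E
```

```text
t 13.55 o,y,z -240.7 515.0 123.8 xy [566.7 -45.8] yaw 110.39 q [-5.  7. -1. 82.  0. 65.] open 85.3 F [-0.6 -0.5  0.7] 0.0
shift [-1.3  1.  35.8] twist -0.001
```

View pics/sc3.png

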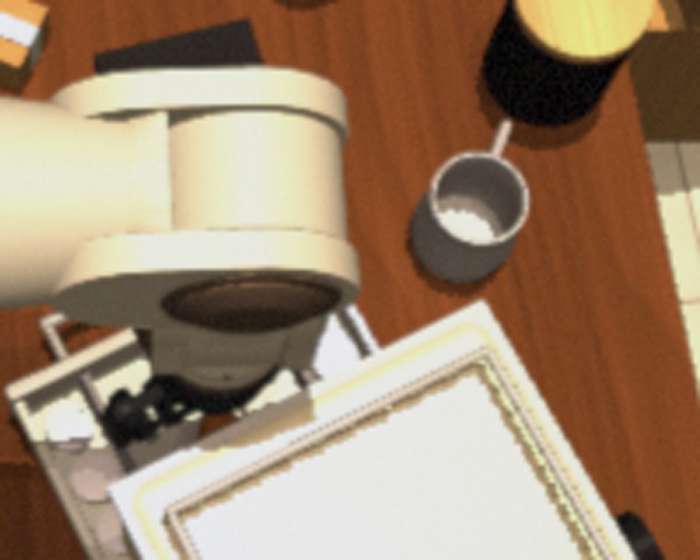

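The picture shows the gripper in the drawer opening (crop 190,390), with a gap to the head's front edge. Next I lower it and swing the finger behind the handle.

>>> apply_moves([
  {"jaw": 1, "xyz": [0, 0, 20], "twist": 0},
  {"jaw": 1, "xyz": [0, 1, 36], "twist": 0},
  {"jaw": 1, "xyz": [0, 1, 36], "twist": -0.15},
  {"jaw": 1, "xyz": [0, 1, 36], "twist": -0.32},
  {"jaw": 1, "xyz": [0, 1, 36], "twist": -0.5},
])

```text
time: 14.22
ee_pos: [0.5689, -0.0461, 0.0896]
tcp_rot: [180.0, 0.0, 139.3]
wrist_force: [-0.6, -1.2, 0.5]
opening: 0.0852
grasp_force: 0.0
```

>>> apply_moves([
  {"jaw": 1, "xyz": [0, 0, 0], "twist": -0.17},
  {"jaw": 1, "xyz": [0, 0, 0], "twist": -0.34},
  {"jaw": 1, "xyz": [0, 0, 0], "twist": -0.51},
  {"jaw": 1, "xyz": [0, 0, 0], "twist": -0.68},
  {"jaw": 1, "xyz": [0, 0, 0], "twist": -0.85},
])

```text
time: 14.85
ee_pos: [0.5689, -0.0461, 0.0896]
tcp_rot: [-180.0, 0.0, -172.0]
wrist_force: [0.6, -0.2, -0.4]
opening: 0.0857
grasp_force: 0.0
```

>>> apply_moves([
  {"jaw": 1, "xyz": [0, 0, 0], "twist": -0.17},
  {"jaw": 1, "xyz": [0, 0, 0], "twist": -0.22},
  {"jaw": 1, "xyz": [0, 0, 0], "twist": -0.22},
])

```text
time: 15.22
ee_pos: [0.5688, -0.0461, 0.0895]
tcp_rot: [-180.0, 0.0, -159.8]
wrist_force: [-0.4, -0.0, -0.7]
opening: 0.0853
grasp_force: 0.0
```

```bash
python3 st.py "too(-242,516,88)"
```

```text
t 15.22 o,y,z -241.8 517.0 89.5 xy [568.8 -46.1] yaw -159.77 q [ -5.   8.  -5.  78.   0. -25.] open 85.3 F [-0.4 -0.  -0.7] 0.0
shift [ 1.  -0.2  1.5] twist -0.003
```

Close slowly with low force.

>>> apply_moves([
  {"jaw": 0.6, "xyz": [1, 0, 0], "twist": 0},
  {"jaw": 0.3, "xyz": [1, 0, 0], "twist": 0},
  {"jaw": 0.0, "xyz": [1, 0, 0], "twist": 0},
  {"jaw": -0.2, "xyz": [1, 0, 0], "twist": 0},
  {"jaw": -0.4, "xyz": [1, 0, 0], "twist": 0},
], grip_force=30)

```text
time: 15.85
ee_pos: [0.5674, -0.0463, 0.089]
tcp_rot: [179.9, -0.0, -159.8]
wrist_force: [-0.0, 0.0, 2.2]
opening: 0.031
grasp_force: 29.8
```

>>> apply_moves([
  {"jaw": -0.6, "xyz": [0, 0, 0], "twist": 0},
  {"jaw": -0.6, "xyz": [0, 0, 0], "twist": 0},
  {"jaw": -0.6, "xyz": [0, 0, 0], "twist": 0},
  {"jaw": -0.6, "xyz": [0, 0, 0], "twist": 0},
], grip_force=40)

```text
time: 16.35
ee_pos: [0.5675, -0.0464, 0.089]
tcp_rot: [180.0, -0.0, -159.8]
wrist_force: [0.3, 2.6, 2.4]
opening: 0.0313
grasp_force: 39.4
```

```bash
python3 tam.py
```

```text
t 16.35 o,y,z -241.5 515.6 89.0 xy [567.5 -46.4] yaw -159.75 q [ -5.   8.  -5.  78.   0. -25.] open 31.3 F [0.3 2.6 2.4] 39.4
t 16.35 o,y,z -241.5 515.6 89.0 xy [567.5 -46.4] yaw -159.75 q [ -5.   8.  -5.  78.   0. -25.] open 31.3 F [0.3 2.6 2.4] 39.4
0
```

>>> apply_moves([
  {"jaw": -0.7, "xyz": [0, 0, -4], "twist": 0},
  {"jaw": -0.7, "xyz": [0, 18, -6], "twist": 0},
  {"jaw": -0.7, "xyz": [0, 36, -20], "twist": 0},
  {"jaw": -0.7, "xyz": [0, 40, -50], "twist": 0},
  {"jaw": -0.7, "xyz": [0, 40, -90], "twist": 0},
], grip_force=60)

```text
time: 17.08
ee_pos: [0.5528, -0.0076, 0.1802]
tcp_rot: [180.0, -0.1, -159.7]
wrist_force: [-0.6, -0.1, -2.4]
opening: 0.0305
grasp_force: 59.9
```

```bash
python3 st.py "to(594,215,160,200.43)"
```

```text
t 17.07 o,y,z -200.1 515.4 180.2 xy [552.8  -7.6] yaw -159.68 q [ -1.   5.   2.  88.   0. -21.] open 30.5 F [-0.6 -0.1 -2.4] 59.9
shift [-115.9  194.4   20.2] twist -0.002
```

>>> apply_moves([
  {"jaw": -0.7, "xyz": [-25, 40, 0], "twist": 0},
  {"jaw": -0.7, "xyz": [-50, 85, 0], "twist": 0},
  {"jaw": -0.7, "xyz": [-80, 132, 0], "twist": 0},
  {"jaw": -0.7, "xyz": [-105, 175, 0], "twist": 0},
  {"jaw": -0.7, "xyz": [-116, 194, 0], "twist": 0},
])

```text
time: 17.7
ee_pos: [0.5948, 0.2165, 0.1796]
tcp_rot: [180.0, 0.0, -159.6]
wrist_force: [0.4, 0.2, -3.2]
opening: 0.0304
grasp_force: 60.2
```

>>> apply_moves([
  {"jaw": -0.7, "xyz": [0, 0, 30], "twist": 0},
  {"jaw": -0.7, "xyz": [0, 0, 60], "twist": 0},
  {"jaw": -0.7, "xyz": [0, 0, 80], "twist": 0},
  {"jaw": -0.7, "xyz": [0, 0, 88], "twist": 0},
  {"jaw": -0.7, "xyz": [0, 0, 88], "twist": 0},
])

```text
time: 18.32
ee_pos: [0.5953, 0.2131, 0.0915]
tcp_rot: [-180.0, -0.0, -159.8]
wrist_force: [-1.1, 0.6, -3.0]
opening: 0.0307
grasp_force: 60.2
```

```bash
python3 st.py "to(594,215,82,200.43)"
```

```text
t 18.32 o,y,z -8.1 632.3 91.5 xy [595.3 213.1] yaw -159.77 q [20. 16.  5. 79. -0. -1.] open 30.7 F [-1.1  0.6 -3. ] 60.2
shift [0.6 2.3 9.5] twist -0.003
```

>>> apply_moves([
  {"jaw": -0.7, "xyz": [0, 2, 4], "twist": 0},
  {"jaw": -0.7, "xyz": [0, 2, 7], "twist": 0},
  {"jaw": -0.7, "xyz": [0, 2, 9], "twist": 0},
  {"jaw": -0.7, "xyz": [0, 2, 10], "twist": 0},
  {"jaw": -0.7, "xyz": [0, 2, 10], "twist": 0},
])

```text
time: 18.95
ee_pos: [0.5949, 0.2149, 0.0813]
tcp_rot: [-180.0, 0.0, -159.8]
wrist_force: [0.2, -0.4, -2.2]
opening: 0.0304
grasp_force: 60.3
```

```bash
python3 st.py
```

```text
t 18.95 o,y,z -6.3 632.5 81.3 xy [594.9 214.9] yaw -159.77 q [20. 16.  4. 78. -0. -0.] open 30.4 F [ 0.2 -0.4 -2.2] 60.3
```

>>> apply_moves([
  {"jaw": -0.7, "xyz": [0, 0, 1], "twist": 0},
  {"jaw": -0.2, "xyz": [0, 0, 1], "twist": 0},
  {"jaw": 0.2, "xyz": [0, 0, 1], "twist": 0},
  {"jaw": 0.6, "xyz": [0, 0, 1], "twist": 0},
  {"jaw": 0.6, "xyz": [0, 0, 1], "twist": 0},
], grip_force=30)

```text
time: 19.58
ee_pos: [0.5948, 0.215, 0.08]
tcp_rot: [180.0, -0.0, -159.8]
wrist_force: [0.3, -0.6, 0.2]
opening: 0.0685
grasp_force: 0.0
```

>>> apply_moves([
  {"jaw": 0.7, "xyz": [0, 0, -15], "twist": 0},
  {"jaw": 0.7, "xyz": [0, 0, -60], "twist": 0},
  {"jaw": 1, "xyz": [0, 0, -110], "twist": 0},
  {"jaw": 1, "xyz": [0, 0, -125], "twist": 0.17},
  {"jaw": 1, "xyz": [0, 0, -125], "twist": 0.34},
])

```text
time: 20.2
ee_pos: [0.5955, 0.2152, 0.2085]
tcp_rot: [179.9, 0.2, -179.6]
wrist_force: [-0.9, -0.3, -0.7]
opening: 0.0857
grasp_force: 0.0
```

```bash
python3 st.py "to(433,296.5,200,150.5)"
```

```text
t 20.2 o,y,z -6.2 633.2 208.5 xy [595.5 215.2] yaw -179.56 q [20. 16. 18. 92. -0. 19.] open 85.7 F [-0.9 -0.3 -0.7] 0.0
shift [161.9  82.5   8.5] twist 0.523
```

>>> apply_moves([
  {"jaw": 1, "xyz": [45, 20, 0], "twist": 0.15},
  {"jaw": 1, "xyz": [90, 45, 0], "twist": 0.32},
  {"jaw": 1, "xyz": [135, 68, 0], "twist": 0.48},
  {"jaw": 1, "xyz": [162, 83, 0], "twist": 0.523},
  {"jaw": 1, "xyz": [162, 83, 0], "twist": 0.523},
])

```text
time: 20.82
ee_pos: [0.4305, 0.2967, 0.2068]
tcp_rot: [179.9, 0.0, 150.9]
wrist_force: [0.9, -0.0, 0.8]
opening: 0.0854
grasp_force: 0.0
```

```bash
python3 - <<'E'
from h import *
from st import *
to(433,297,30,150.5)
i,d=camera('top'); C=Cam('top'); save('top4',i,(190,150,350,330),3.3)
ys,xs=np.mgrid[0:480,0:640]; P=C.dep(np.c_[xs.ravel(),ys.ravel()],d.ravel()).reshape(480,640,3)*1000; z=P[...,2]
t=(z>95)&(z<125)&(np.hypot(P[...,0]-595,P[...,1]-215)<60); print(t.sum(),cv2.minEnclosingCircle(P[t][:,:2].astype(np.float32)) if t.any() else '',np.percentile(z[t],[5,50,95]) if t.any() else '')
E
```

```text
t 20.82 o,y,z 127.8 507.0 206.8 xy [430.5 296.7] yaw 150.93 q [35.  0.  1. 90.  0. 64.] open 85.4 F [ 0.9 -0.   0.8] 0.0
t 20.82 o,y,z 127.8 507.0 206.8 xy [430.5 296.7] yaw 150.93 q [35.  0.  1. 90.  0. 64.] open 85.4 F [ 0.9 -0.   0.8] 0.0
shift [ -2.    1.5 176.8] twist 0.007
144 ((595.3685302734375, 214.1245574951172), 15.967453002929688) [ 95.53545756 101.71590175 105.81650812]
```

View pics/top4.png

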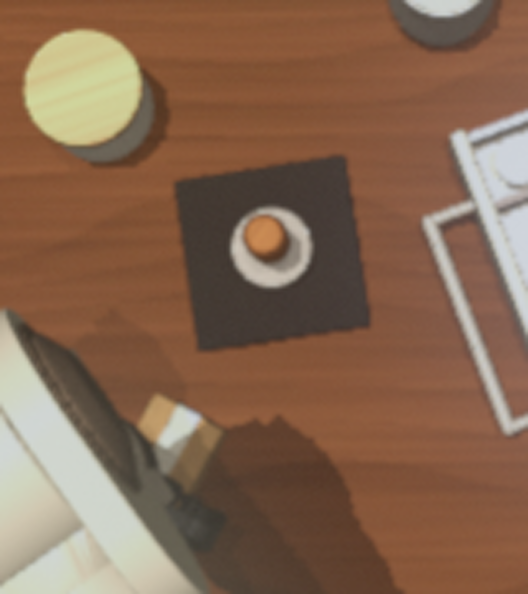

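The tamper stands in the middle of the mat at crop (268,245). Next I grasp the carton.

>>> apply_moves([
  {"jaw": 1, "xyz": [-2, 1, 50], "twist": 0.005},
  {"jaw": 1, "xyz": [-2, 1, 100], "twist": 0.005},
  {"jaw": 1, "xyz": [-2, 1, 140], "twist": 0.005},
  {"jaw": 1, "xyz": [-2, 1, 165], "twist": 0.005},
  {"jaw": 1, "xyz": [-2, 1, 178], "twist": 0.005},
])

```text
time: 21.5
ee_pos: [0.4344, 0.2949, 0.0259]
tcp_rot: [-179.9, -0.0, 150.5]
wrist_force: [0.5, 0.4, -0.4]
opening: 0.0851
grasp_force: 0.0
```

>>> apply_moves([
  {"jaw": 0.4, "xyz": [0, 0, 0], "twist": 0},
  {"jaw": 0.1, "xyz": [0, 0, 0], "twist": 0},
  {"jaw": 0.1, "xyz": [0, 0, 0], "twist": 0},
  {"jaw": 0.1, "xyz": [0, 0, 0], "twist": 0},
], grip_force=25)

```text
time: 22.0
ee_pos: [0.4348, 0.2961, 0.0284]
tcp_rot: [179.9, 0.1, 150.5]
wrist_force: [1.0, 0.1, 6.2]
opening: 0.0556
grasp_force: 28.7
```

```bash
python3 st.py
```

```text
t 22.0 o,y,z 125.7 510.8 28.4 xy [434.8 296.1] yaw 150.5 q [ 34.   3. -16.  70.  -0.  64.] open 55.6 F [1.  0.1 6.2] 28.7
```

>>> apply_moves([
  {"jaw": 0.0, "xyz": [0, 0, -30], "twist": 0},
  {"jaw": 0.0, "xyz": [0, 0, -85], "twist": 0.17},
  {"jaw": 0.0, "xyz": [0, 0, -140], "twist": 0.34},
  {"jaw": 0.0, "xyz": [0, 0, -145], "twist": 0.51},
  {"jaw": 0.0, "xyz": [0, 0, -145], "twist": 0.68},
], grip_force=35)

```text
time: 22.62
ee_pos: [0.4342, 0.296, 0.1733]
tcp_rot: [179.9, -0.0, 111.2]
wrist_force: [-0.2, -0.9, -1.7]
opening: 0.0557
grasp_force: 39.3
```

```bash
python3 st.py "too(-232,528,150,110.43)"
```

```text
t 22.62 o,y,z 125.8 510.2 173.3 xy [434.2 296. ] yaw 111.23 q [ 34.   1.  -3.  87.   0. 103.] open 55.7 F [-0.2 -0.9 -1.7] 39.3
shift [-358.    12.8   23.3] twist 0.014
```

>>> apply_moves([
  {"jaw": 0.0, "xyz": [-40, 1, 0], "twist": 0.014},
  {"jaw": 0.0, "xyz": [-95, 3, 0], "twist": 0.014},
  {"jaw": 0.0, "xyz": [-150, 5, 0], "twist": 0.014},
  {"jaw": 0.0, "xyz": [-205, 7, 0], "twist": 0.014},
  {"jaw": 0.0, "xyz": [-250, 9, 0], "twist": 0.014},
])

```text
time: 23.25
ee_pos: [0.5345, 0.0646, 0.1721]
tcp_rot: [180.0, -0.0, 110.7]
wrist_force: [1.0, 0.4, -1.7]
opening: 0.0555
grasp_force: 39.3
```

>>> apply_moves([
  {"jaw": 0.0, "xyz": [-35, 1, 0], "twist": 0},
  {"jaw": 0.0, "xyz": [-70, 3, 0], "twist": 0},
  {"jaw": 0.0, "xyz": [-100, 4, 0], "twist": 0},
  {"jaw": 0.0, "xyz": [-108, 4, 0], "twist": 0},
  {"jaw": 0.0, "xyz": [-108, 4, 0], "twist": 0},
])

```text
time: 23.88
ee_pos: [0.5759, -0.0331, 0.1719]
tcp_rot: [-180.0, -0.0, 110.7]
wrist_force: [0.5, 0.1, -1.8]
opening: 0.0554
grasp_force: 39.3
```

```bash
python3 st.py "too(-232,528,80,110.43)"
```

```text
t 23.88 o,y,z -232.1 528.2 171.9 xy [575.9 -33.1] yaw 110.71 q [-3.  8.  5. 87.  0. 66.] open 55.4 F [ 0.5  0.1 -1.8] 39.3
shift [ 0.1 -0.2 91.9] twist 0.005
```

>>> apply_moves([
  {"jaw": 0.0, "xyz": [0, 0, 40], "twist": 0.005},
  {"jaw": 0.0, "xyz": [0, 0, 75], "twist": 0.005},
  {"jaw": 0.0, "xyz": [0, 0, 98], "twist": 0.005},
  {"jaw": 0.0, "xyz": [0, 0, 112], "twist": 0.005},
  {"jaw": 0.0, "xyz": [0, 0, 120], "twist": 0.005},
])

```text
time: 24.5
ee_pos: [0.576, -0.0325, 0.0519]
tcp_rot: [180.0, -0.0, 110.5]
wrist_force: [0.6, -0.5, -0.7]
opening: 0.0556
grasp_force: 39.3
```

```bash
python3 st.py
```

```text
t 24.5 o,y,z -231.5 528.5 51.9 xy [576.  -32.5] yaw 110.5 q [-3.  9. -7. 74.  0. 66.] open 55.6 F [ 0.6 -0.5 -0.7] 39.3
```

>>> apply_moves([
  {"jaw": 0.0, "xyz": [0, 0, 2], "twist": 0},
  {"jaw": 0.0, "xyz": [0, 0, 4], "twist": 0},
  {"jaw": 0.0, "xyz": [0, 0, 5], "twist": 0},
  {"jaw": 0.0, "xyz": [0, 0, 5], "twist": 0},
])

```text
time: 25.0
ee_pos: [0.5763, -0.0332, 0.0474]
tcp_rot: [180.0, 0.0, 110.4]
wrist_force: [0.6, 0.3, -0.9]
opening: 0.0555
grasp_force: 39.3
```

>>> apply_moves([
  {"jaw": 0.45, "xyz": [0, 0, 0], "twist": 0},
  {"jaw": 0.7, "xyz": [0, 0, 0], "twist": 0},
  {"jaw": 0.7, "xyz": [0, 0, 0], "twist": 0},
  {"jaw": 0.7, "xyz": [0, 0, -40], "twist": 0},
  {"jaw": 0.7, "xyz": [0, 0, -100], "twist": 0},
])

```text
time: 25.62
ee_pos: [0.5751, -0.0331, 0.1465]
tcp_rot: [-179.8, -0.1, 110.5]
wrist_force: [1.2, -0.0, 1.0]
opening: 0.0726
grasp_force: 0.0
```

>>> apply_moves([
  {"jaw": 1, "xyz": [40, 0, -30], "twist": -0.15},
  {"jaw": 1, "xyz": [95, 0, -50], "twist": -0.3},
  {"jaw": 1, "xyz": [150, 0, -50], "twist": -0.48},
  {"jaw": 1, "xyz": [205, 0, -50], "twist": -0.66},
  {"jaw": 1, "xyz": [230, 0, -50], "twist": -0.84},
])

```text
time: 26.25
ee_pos: [0.4947, 0.1846, 0.1974]
tcp_rot: [180.0, 0.0, 159.1]
wrist_force: [0.6, -0.7, 0.2]
opening: 0.0853
grasp_force: 0.0
```

```bash
python3 - <<'E'
from h import *
from st import *
too(-30,528,150)
i,d=camera('top'); C=Cam('top'); save('top5',i,(220,110,480,330),2.6)
ys,xs=np.mgrid[0:480,0:640]; P=C.dep(np.c_[xs.ravel(),ys.ravel()],d.ravel()).reshape(480,640,3)*1000; z=P[...,2]
o=-np.sin(a)*P[...,0]+np.cos(a)*P[...,1]; y=np.cos(a)*P[...,0]+np.sin(a)*P[...,1]
k=(z>56)&(z<80)&(o<-175)&(o>-295)&(abs(y-528)<60); print(k.sum(),cv2.minAreaRect(np.c_[o[k],y[k]].astype(np.float32)),np.median(z[k]))
E
```

```text
t 26.25 o,y,z 0.4 528.0 197.4 xy [494.7 184.6] yaw 159.05 q [20.  1.  0. 89.  0. 41.] open 85.3 F [ 0.6 -0.7  0.2] 0.0
t 26.25 o,y,z 0.4 528.0 197.4 xy [494.7 184.6] yaw 159.05 q [20.  1.  0. 89.  0. 41.] open 85.3 F [ 0.6 -0.7  0.2] 0.0
shift [-20.  -22.8  47.4] twist -0.722
1023 ((-230.858642578125, 526.7581787109375), (56.325904846191406, 102.39702606201172), 89.92218017578125) 64.56935957052161
```

View pics/top5.png

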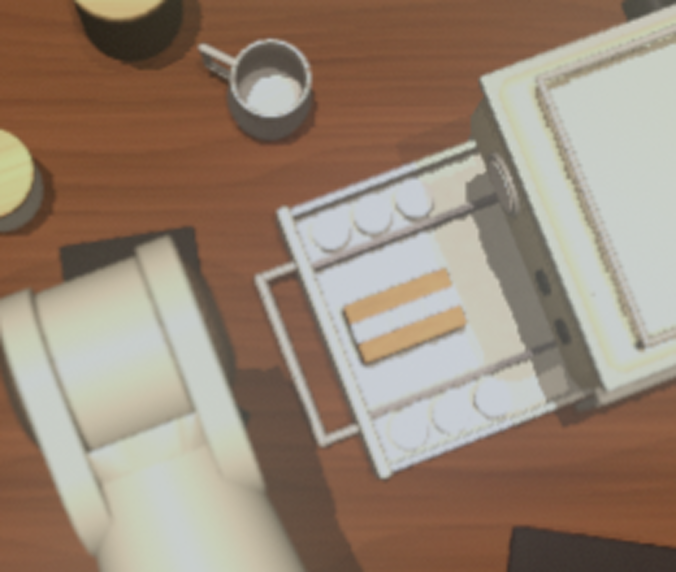

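The carton lies flat and aligned in the middle bay at crop (405,315), and nothing else has moved. To push the drawer shut, I'll use the back of the open rear finger against the bar, which keeps the wrist clear of the head.

>>> apply_moves([
  {"jaw": 1, "xyz": [-3, -3, 10], "twist": -0.17},
  {"jaw": 1, "xyz": [-6, -7, 20], "twist": -0.34},
  {"jaw": 1, "xyz": [-9, -11, 30], "twist": -0.51},
  {"jaw": 1, "xyz": [-11, -13, 47], "twist": -0.68},
  {"jaw": 1, "xyz": [-11, -13, 47], "twist": -0.722},
])

```text
time: 26.92
ee_pos: [0.5008, 0.1656, 0.1487]
tcp_rot: [-180.0, -0.1, -160.0]
wrist_force: [-0.2, -0.8, 0.1]
opening: 0.0855
grasp_force: 0.0
```

```bash
python3 st.py "too(-38,528,30)"
```

```text
t 26.93 o,y,z -19.7 527.1 148.7 xy [500.8 165.6] yaw -159.97 q [18.  1. -5. 84. -0. -2.] open 85.5 F [-0.2 -0.8  0.1] 0.0
shift [ -1.  -18.3 118.7] twist -0.007
```

>>> apply_moves([
  {"jaw": 1, "xyz": [-1, -10, 40], "twist": -0.007},
  {"jaw": 1, "xyz": [-1, -12, 75], "twist": -0.007},
  {"jaw": 1, "xyz": [-1, -12, 100], "twist": -0.007},
  {"jaw": 1, "xyz": [-1, -12, 119], "twist": -0.007},
  {"jaw": 1, "xyz": [-1, -14, 119], "twist": -0.007},
])

```text
time: 27.55
ee_pos: [0.5063, 0.1531, 0.03]
tcp_rot: [180.0, -0.1, -159.7]
wrist_force: [0.7, -0.5, 0.2]
opening: 0.0853
grasp_force: 0.0
```

>>> apply_moves([
  {"jaw": 1, "xyz": [0, -6, 0], "twist": 0},
  {"jaw": 1, "xyz": [0, -12, 0], "twist": 0},
  {"jaw": 1, "xyz": [0, -18, 0], "twist": 0},
  {"jaw": 1, "xyz": [0, -26, 0], "twist": 0},
  {"jaw": 1, "xyz": [0, -34, 0], "twist": 0},
])

```text
time: 28.18
ee_pos: [0.5191, 0.1213, 0.0314]
tcp_rot: [180.0, 0.0, -159.6]
wrist_force: [-1.2, 3.5, 1.9]
opening: 0.0851
grasp_force: 1.5
```

```bash
python3 st.py "too(-243,528,30)"
```

```text
t 28.18 o,y,z -67.5 528.8 31.4 xy [519.1 121.3] yaw -159.64 q [ 13.   4. -15.  71.   0.  -7.] open 85.1 F [-1.2  3.5  1.9] 1.5
shift [   0.6 -175.5    1.4] twist -0.001
```

>>> apply_moves([
  {"jaw": 1, "xyz": [0, -11, 0], "twist": 0},
  {"jaw": 1, "xyz": [0, -23, 0], "twist": 0},
  {"jaw": 1, "xyz": [0, -36, 0], "twist": 0},
  {"jaw": 1, "xyz": [0, -49, 0], "twist": 0},
  {"jaw": 1, "xyz": [0, -62, 0], "twist": 0},
])

```text
time: 28.8
ee_pos: [0.5407, 0.0625, 0.0311]
tcp_rot: [180.0, 0.0, -159.7]
wrist_force: [-0.0, 3.5, 3.4]
opening: 0.0858
grasp_force: 1.7
```

>>> apply_moves([
  {"jaw": 1, "xyz": [0, -13, 0], "twist": 0},
  {"jaw": 1, "xyz": [0, -26, 0], "twist": 0},
  {"jaw": 1, "xyz": [0, -39, 0], "twist": 0},
  {"jaw": 1, "xyz": [0, -50, 0], "twist": 0},
  {"jaw": 1, "xyz": [0, -60, 0], "twist": 0},
])

```text
time: 29.42
ee_pos: [0.5614, 0.0065, 0.031]
tcp_rot: [180.0, -0.0, -159.7]
wrist_force: [-0.1, 3.4, 2.7]
opening: 0.0852
grasp_force: 1.6
```

```bash
python3 st.py "too(-243,528,30)"
```

```text
t 29.43 o,y,z -189.9 528.3 31.0 xy [561.4   6.5] yaw -159.66 q [  1.   8. -11.  71.  -0. -20.] open 85.2 F [-0.1  3.4  2.7] 1.6
shift [  0.2 -53.1   1. ] twist -0.002
```

>>> apply_moves([
  {"jaw": 1, "xyz": [0, -11, 0], "twist": 0},
  {"jaw": 1, "xyz": [0, -22, 0], "twist": 0},
  {"jaw": 1, "xyz": [0, -32, 0], "twist": 0},
  {"jaw": 1, "xyz": [0, -40, 0], "twist": 0},
  {"jaw": 1, "xyz": [0, -46, 0], "twist": 0},
])

```text
time: 30.05
ee_pos: [0.5773, -0.0364, 0.031]
tcp_rot: [180.0, -0.0, -159.7]
wrist_force: [-0.8, 2.5, 0.7]
opening: 0.0853
grasp_force: 1.5
```

```bash
cat > gap.py <<'E'
from h import *
from st import *
p,_=st(); ro=-np.sin(a)*p[0]+np.cos(a)*p[1]
C=Cam('scene'); d=np.median([camera('scene')[1] for _ in range(3)],axis=0)
ys,xs=np.mgrid[0:480,0:640]; P=C.dep(np.c_[xs.ravel(),ys.ravel()],d.ravel()).reshape(480,640,3)*1000; z=P[...,2]
o=-np.sin(a)*P[...,0]+np.cos(a)*P[...,1]; y=np.cos(a)*P[...,0]+np.sin(a)*P[...,1]
for lo in range(300,400,15):
    k=(z>lo)&(z<lo+15)&(abs(y-528)<70)
    h=k&(o>-301)&(o<-200); m=k&(o<-301)&(o>-345)
    print(lo,'wrist',np.percentile(o[h],[1,5,25]).round(1) if h.sum()>5 else None,'head',np.percentile(o[m],[50,95,99]).round(1) if m.sum()>5 else None)
E
python3 gap.py
```

```text
t 30.05 o,y,z -235.7 528.3 31.0 xy [577.3 -36.4] yaw -159.66 q [ -4.  10.  -8.  72.  -0. -24.] open 85.3 F [-0.8  2.5  0.7] 1.5
t 30.05 o,y,z -235.7 528.3 31.0 xy [577.3 -36.4] yaw -159.66 q [ -4.  10.  -8.  72.  -0. -24.] open 85.3 F [-0.8  2.5  0.7] 1.5
300 wrist [-296.5 -294.5 -281. ] head None
315 wrist [-295.9 -294.5 -283.4] head None
330 wrist [-294.4 -293.2 -282.8] head None
345 wrist [-293.3 -292.4 -288.7] head [-316.7 -307.3 -306.4]
360 wrist [-290.4 -289.9 -288. ] head [-329.6 -319.8 -317.5]
375 wrist None head [-338.  -335.4 -334.8]
390 wrist [-272.4 -272.2 -271.6] head [-338.1 -336.6 -336.2]
```

```bash
cat > bar.py <<'E'
from h import *
from st import *
C=Cam('top'); d=np.median([camera('top')[1] for _ in range(3)],axis=0)
ys,xs=np.mgrid[0:480,0:640]; P=C.dep(np.c_[xs.ravel(),ys.ravel()],d.ravel()).reshape(480,640,3)*1000; z=P[...,2]
o=-np.sin(a)*P[...,0]+np.cos(a)*P[...,1]; y=np.cos(a)*P[...,0]+np.sin(a)*P[...,1]
for lo in range(440,620,12):
    k=(z>32)&(z<52)&(o<-270)&(o>-340)&(y>lo)&(y<lo+12)
    if k.sum()>2: print(lo,k.sum(),np.percentile(o[k],[0,50,100]).round(1))
E
python3 bar.py
```

```text
t 30.2 o,y,z -235.6 528.2 30.9 xy [577.2 -36.4] yaw -159.68 q [ -4.  10.  -8.  72.  -0. -24.] open 85.6 F [-0.3  0.1  0. ] 0.0
```

```bash
cat >> bar.py <<'E'
k=(z>50)&(z<80)&(o<-300)&(o>-370)
for lo in range(390,670,10):
    q=k&(y>lo)&(y<lo+10)
    if q.sum()>2: print('panel',lo,q.sum(),np.percentile(o[q],[0,50,100]).round(1))
E
python3 bar.py
```

```text
t 30.35 o,y,z -235.1 528.3 30.9 xy [577.1 -35.9] yaw -159.65 q [ -4.  10.  -8.  72.  -0. -24.] open 85.4 F [-0.5 -0.3  0.1] 0.0
panel 390 17 [-361.5 -354.1 -333.4]
panel 400 42 [-365.7 -342.2 -332.8]
panel 410 25 [-345.1 -338.3 -333.5]
panel 420 17 [-346.  -340.6 -334.7]
panel 430 5 [-346.4 -343.9 -340.7]
panel 620 18 [-345.3 -340.6 -333.8]
panel 630 25 [-345.6 -337.8 -333.8]
panel 640 22 [-344.8 -338.4 -333.4]
panel 650 27 [-351.1 -340.3 -333.3]
```

The panel's depth puts the drawer about 13 mm open, and the wrist has about 11 mm of room to the head. I'll finish with a short, brisk push that stops before the head and lets the drawer coast.

>>> apply_moves([
  {"jaw": 1, "xyz": [0, 15, 0], "twist": 0},
  {"jaw": 1, "xyz": [0, 15, 0], "twist": 0},
  {"jaw": 1, "xyz": [0, -6, 0], "twist": 0},
  {"jaw": 1, "xyz": [0, -6, 0], "twist": 0},
  {"jaw": 1, "xyz": [0, 10, 0], "twist": 0},
])

```text
time: 31.12
ee_pos: [0.5737, -0.0271, 0.0309]
tcp_rot: [-180.0, -0.0, -159.8]
wrist_force: [-1.1, 0.2, -0.4]
opening: 0.0855
grasp_force: 0.0
```

```bash
python3 bar.py
```

```text
t 31.12 o,y,z -225.7 528.2 30.9 xy [573.7 -27.1] yaw -159.78 q [ -3.  10.  -9.  71.  -0. -23.] open 85.5 F [-1.1  0.2 -0.4] 0.0
panel 390 19 [-361.1 -353.6 -344.4]
panel 400 31 [-365.2 -350.5 -343.7]
panel 410 18 [-351.1 -346.  -343.5]
panel 420 14 [-349.8 -345.6 -344. ]
panel 430 15 [-349.4 -345.1 -343.9]
panel 440 13 [-348.9 -346.6 -344.2]
panel 450 15 [-349.4 -345.4 -343.5]
panel 460 11 [-349.5 -346.2 -343.8]
panel 610 11 [-348.7 -345.6 -343.1]
panel 620 13 [-349.6 -345.2 -344.2]
panel 630 14 [-348.9 -345.6 -343.6]
panel 640 15 [-350.1 -345.1 -343.7]
panel 650 12 [-349.6 -345.6 -343.7]
```

>>> apply_moves([
  {"jaw": 1, "xyz": [0, 40, 0], "twist": 0},
  {"jaw": 1, "xyz": [0, 90, -20], "twist": 0},
  {"jaw": 1, "xyz": [0, 140, -70], "twist": 0},
  {"jaw": 1, "xyz": [30, 180, -130], "twist": 0},
  {"jaw": 1, "xyz": [60, 200, -190], "twist": 0},
])

```text
time: 31.9
ee_pos: [0.4617, 0.1358, 0.1971]
tcp_rot: [180.0, -0.0, -159.5]
wrist_force: [1.0, -0.2, -0.2]
opening: 0.0855
grasp_force: 0.0
```

```bash
python3 bar.py; python3 - <<'E'
from h import *
from st import *
i,d=camera('top'); C=Cam('top'); save('top6',i,(230,110,480,330),2.7)
# predicted columns: bar axis for drawer 0 and 6mm in camera frame ref (-122.7 open)
for dr in(0,.006): print(dr,C.pix([[*(np.array(oy(-312.7+dr*1000,yy))/1000),.045] for yy in(470,528,590)]).round(1).tolist())
g=i[...,:].astype(int).sum(2)
for yy in(470,500,528,560,590):
    prof=[]
    for oo in np.arange(-330,-295,1.5):
        u,v=C.pix([[*(np.array(oy(oo,yy))/1000),.045]])[0]; prof.append(int(cv2.getRectSubPix(i.mean(2).astype(np.float32),(1,1),(float(u),float(v)))[0,0]))
    print(yy,prof)
E
```

```text
t 31.9 o,y,z -33.9 480.0 197.1 xy [461.7 135.8] yaw -159.55 q [16. -5. -6. 89.  0. -4.] open 85.5 F [ 1.  -0.2 -0.2] 0.0
440 55 [-339.9 -320.4 -303.8]
452 21 [-313.2 -307.8 -303.6]
464 22 [-313.3 -308.1 -303.9]
476 21 [-313.  -307.6 -303.3]
488 22 [-313.3 -307.6 -303.9]
500 22 [-313.  -308.1 -303.6]
512 20 [-313.4 -307.7 -304.1]
524 21 [-313.2 -307.8 -303.4]
536 21 [-312.9 -307.9 -303.2]
548 20 [-313.3 -307.7 -303.6]
560 20 [-312.9 -307.9 -303.3]
572 20 [-313.3 -307.5 -303.4]
584 20 [-313.  -308.2 -304. ]
596 42 [-338.6 -315.2 -304. ]
608 20 [-339.5 -320.4 -303.9]
panel 390 19 [-361.4 -353.  -344.2]
panel 400 30 [-364.9 -350.  -343.5]
panel 410 17 [-351.  -346.4 -343.4]
panel 420 14 [-349.3 -345.6 -343.8]
panel 430 16 [-349.5 -345.5 -343.8]
panel 440 13 [-348.6 -346.  -343.9]
panel 450 15 [-349.5 -345.5 -343.8]
panel 460 14 [-349.5 -346.  -343.8]
panel 470 13 [-349.1 -345.4 -344. ]
panel 480 15 [-348.8 -345.3 -343.4]
panel 490 14 [-349.4 -345.4 -343.4]
panel 500 16 [-348.6 -345.1 -343.3]
panel 510 13 [-349.1 -345.6 -343.3]
panel 520 15 [-349.  -345.1 -343.6]
panel 530 12 [-349.  -345
[... 515 characters left out ...]
-6. 89. -0. -4.] open 85.4 F [-0.   0.1 -0.5] 0.0
0 [[415.3, 241.6], [406.3, 219.0], [396.6, 195.1]]
0.006 [[413.0, 242.5], [403.9, 219.9], [394.3, 196.0]]
470 [66, 65, 65, 66, 69, 77, 83, 86, 87, 89, 94, 112, 138, 158, 172, 172, 158, 136, 104, 74, 70, 71, 77, 79]
500 [65, 65, 67, 70, 75, 80, 83, 83, 83, 83, 92, 106, 135, 158, 174, 172, 155, 129, 100, 78, 73, 80, 83, 84]
528 [67, 66, 65, 66, 69, 74, 80, 85, 86, 87, 92, 109, 133, 155, 171, 170, 156, 134, 104, 78, 77, 79, 80, 79]
560 [66, 66, 66, 66, 67, 69, 76, 83, 85, 88, 95, 113, 138, 158, 172, 171, 157, 134, 104, 77, 75, 77, 80, 80]
590 [66, 65, 66, 69, 73, 79, 84, 85, 86, 88, 97, 111, 137, 159, 173, 170, 153, 128, 100, 79, 72, 79, 82, 84]
```

View pics/top6.png

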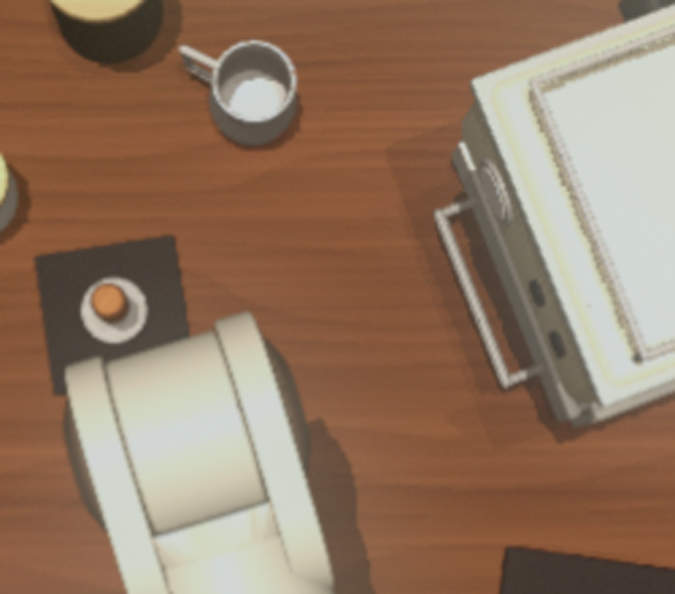

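The drawer is nearly shut. Bar and panel edge both put it 3–5 mm open, with the bar at crop (475,300) and the tamper standing at (110,305). I'll give it one more gentle tap for margin.

```bash
python3 st.py "too(-140,528,31)"
```

```text
t 32.1 o,y,z -35.1 481.3 197.2 xy [463.3 135.2] yaw -159.57 q [16. -5. -6. 89. -0. -4.] open 85.3 F [ 0.3  0.3 -1. ] 0.0
shift [ -46.7 -105.   166.2] twist 0.0
```

>>> apply_moves([
  {"jaw": 1, "xyz": [-20, -40, 30], "twist": 0},
  {"jaw": 1, "xyz": [-47, -80, 70], "twist": 0},
  {"jaw": 1, "xyz": [-47, -105, 110], "twist": 0},
  {"jaw": 1, "xyz": [-47, -105, 150], "twist": 0},
  {"jaw": 1, "xyz": [-47, -105, 166], "twist": 0},
])

```text
time: 32.72
ee_pos: [0.5418, 0.0516, 0.0258]
tcp_rot: [179.9, -0.3, -159.7]
wrist_force: [-0.9, 0.9, 0.6]
opening: 0.0857
grasp_force: 0.0
```

>>> apply_moves([
  {"jaw": 1, "xyz": [0, -30, 0], "twist": 0},
  {"jaw": 1, "xyz": [0, -60, 0], "twist": 0},
  {"jaw": 1, "xyz": [0, -75, 0], "twist": 0},
  {"jaw": 1, "xyz": [0, -75, 0], "twist": 0},
])

```text
time: 33.22
ee_pos: [0.57, -0.0182, 0.03]
tcp_rot: [180.0, 0.0, -159.7]
wrist_force: [-1.1, 0.1, -0.2]
opening: 0.0856
grasp_force: 0.0
```

```bash
python3 st.py "too(-244.5,528,31)"
```

```text
t 33.23 o,y,z -216.1 527.8 30.0 xy [570.  -18.2] yaw -159.71 q [ -2.   9. -10.  71.   0. -22.] open 85.6 F [-1.1  0.1 -0.2] 0.0
shift [ -0.3 -28.4  -1. ] twist -0.003
```

>>> apply_moves([
  {"jaw": 1, "xyz": [0, -8, 0], "twist": 0},
  {"jaw": 1, "xyz": [0, -28, 0], "twist": 0},
  {"jaw": 1, "xyz": [0, -28, 0], "twist": 0},
  {"jaw": 1, "xyz": [0, -10, 0], "twist": 0},
  {"jaw": 1, "xyz": [0, 40, 0], "twist": 0},
])

```text
time: 33.85
ee_pos: [0.5557, 0.0199, 0.0298]
tcp_rot: [180.0, 0.0, -159.8]
wrist_force: [-0.5, -0.0, -0.3]
opening: 0.0856
grasp_force: 0.0
```

>>> apply_moves([
  {"jaw": 1, "xyz": [0, 50, 0], "twist": 0},
  {"jaw": 1, "xyz": [0, 100, -40], "twist": 0},
  {"jaw": 1, "xyz": [30, 120, -100], "twist": 0},
  {"jaw": 1, "xyz": [60, 130, -160], "twist": 0},
  {"jaw": 1, "xyz": [60, 130, -160], "twist": 0},
])

```text
time: 34.48
ee_pos: [0.4538, 0.122, 0.194]
tcp_rot: [-180.0, 0.3, -159.5]
wrist_force: [1.2, 0.6, -0.3]
opening: 0.0855
grasp_force: 0.0
```

```bash
python3 bar.py | sed -n '1,8p;22,26p'; python3 - <<'E'
from h import *
from st import *
# panel front edge, fully comparable measure on the first picture
d=np.load('top0.npz')['d']; C=Cam('top')
ys,xs=np.mgrid[0:480,0:640]; P=C.dep(np.c_[xs.ravel(),ys.ravel()],d.ravel()).reshape(480,640,3)*1000; z=P[...,2]
o=-np.sin(a)*P[...,0]+np.cos(a)*P[...,1]; y=np.cos(a)*P[...,0]+np.sin(a)*P[...,1]
print([np.percentile(o[(z>32)&(z<52)&(o<-135)&(o>-175)&(y>l)&(y<l+12)],[0,50,100]).round(1).tolist() for l in(464,512,560)],[o[(z>50)&(z<80)&(o<-170)&(o>-215)&(y>l)&(y<l+10)].max().round(1) for l in(470,500,530,560)])
d=camera('top')[1]; P=C.dep(np.c_[xs.ravel(),ys.ravel()],d.ravel()).reshape(480,640,3)*1000; z=P[...,2]
t=(z>92)&(z<125)&(np.hypot(P[...,0]-595,P[...,1]-215)<60); print('tamper',t.sum(),P[t].mean(0))
E
```

```text
t 34.48 o,y,z -44.1 467.8 194.0 xy [453.8 122. ] yaw -159.55 q [15. -7. -8. 89.  0. -5.] open 85.5 F [ 1.2  0.6 -0.3] 0.0
440 54 [-339.2 -320.6 -303.4]
452 21 [-313.6 -307.8 -303.8]
464 22 [-313.4 -307.8 -303.2]
476 22 [-313.9 -307.8 -303.2]
488 20 [-313.3 -308.6 -303.6]
500 23 [-313.8 -308.3 -303.6]
512 21 [-313.6 -308.1 -304.1]
panel 440 15 [-349.4 -345.6 -343.5]
panel 450 14 [-349.2 -345.9 -343.5]
panel 460 14 [-349.1 -346.  -343.7]
panel 470 14 [-347.7 -345.5 -344. ]
panel 480 13 [-349.2 -345.1 -343.7]
t 34.62 o,y,z -45.1 468.0 189.6 xy [454.3 121.1] yaw -159.61 q [15. -7. -8. 89.  0. -5.] open 86.1 F [ 0.8  0.4 -0.9] 0.0
[[-158.0, -152.7, -147.8], [-158.1, -152.6, -148.4], [-157.6, -153.0, -147.8]] [np.float64(-188.1), np.float64(-187.8), np.float64(-187.9), np.float64(-187.6)]
tamper 150 [594.65530979 214.03428013 101.07174355]
```

```bash
python3 - <<'E'
from h import *
from st import *
C=Cam('top'); d=np.median([camera('top')[1] for _ in range(3)],axis=0)
ys,xs=np.mgrid[0:480,0:640]; P=C.dep(np.c_[xs.ravel(),ys.ravel()],d.ravel()).reshape(480,640,3)*1000; z=P[...,2]
o=-np.sin(a)*P[...,0]+np.cos(a)*P[...,1]; y=np.cos(a)*P[...,0]+np.sin(a)*P[...,1]
for l in(387,390,393,662,665):
    for zl in(10,30,50,70,85):
        k=(y>l)&(y<l+3)&(z>zl)&(z<zl+18)&(o<-320)&(o>-400)
        if k.sum()>1: print(l,zl,k.sum(),np.percentile(o[k],[0,50,100]).round(1))
k=(z>86)&(z<104)&(o<-330)&(o>-380)&(y>395)&(y<660); print('stand top front edge',k.sum(),np.percentile(o[k],[50,90,98,100]).round(1))
E
```

```text
t 34.67 o,y,z -45.3 467.9 188.6 xy [454.3 120.9] yaw -159.63 q [15. -7. -8. 89.  0. -5.] open 85.6 F [-1.   0.2 -0.1] 0.0
387 70 2 [-361.8 -361.4 -361. ]
387 85 7 [-396.5 -373.  -361.8]
390 10 3 [-359.6 -359.4 -357.9]
390 30 2 [-359.1 -358.5 -357.9]
390 50 3 [-359.9 -359.8 -359.1]
390 70 3 [-360.4 -359.8 -359.8]
390 85 24 [-398.6 -379.9 -360.4]
393 10 2 [-370.8 -364.7 -358.6]
393 30 2 [-366.9 -362.7 -358.4]
393 50 3 [-359.3 -358.6 -347.7]
393 85 22 [-399.7 -378.5 -358.5]
stand top front edge 21 [-363.5 -358.8 -358.6 -358.5]
```

```bash
python3 -c "
from workcell import bot
print(bot.job_done())"
```

```text
the job is handed in; nothing more can be done
None
```

I handed the job in, but a mid-run wrist-force reading of 146 N was over the 120 N limit and may fail it: the tamper stands on the small mat, the carton was lying flat in the middle bay before I shut the drawer, and the drawer measures about 3–5 mm from shut (limit 6 mm).

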